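# Make up the bench earthing point and hold the test probe on it

### The job

Make up the earthing point of the packing bench and test it: slide first the wide brass collar and then the narrow black collar down the post of the grey earthing block, each fully home and let go. Then take the yellow spring-tipped test probe out of its stand and hold its tip on the red spot of the block's sloping metal plate, with the probe square to that plate and pressed lightly, so that the spring tip is about half sunk and never jammed hard. Finish while still holding the probe there in the gripper, touching nothing but the plate; leave the tape measure, the note pad and the blue marker where they lie.

Things in the scene. Friction and masses are not known exactly. Their poses are not given: they have to be found in the camera images.
- earth_block: grey fixed block, base plate 180 x 90 x 10 mm; origin at the centre of its underside on the bench; its x axis runs from the sloping test plate (45 mm on the -x side) to the post (45 mm on the +x side), z up
- post_foot (a point): centre of the foot of the upright steel post, on the top face of the base plate (10 mm above the bench); the post is 18 mm in diameter and stands 52 mm above this point, its top 6 mm tapered; z up along the post
- post_top (a point): top of the post, on its axis, 52 mm above post_foot
- test_spot (a point): centre of the red spot (14 mm diameter) on the upper face of the sloping aluminium plate (48 x 52 mm) of the block, about 43 mm above the bench; z is the plate's outward normal, which leans 0.38 rad from vertical, away from the post; y is level
- wide_mid (a point): wide brass collar lying flat on the bench, outside 56 mm, bore 24 mm, 22 mm high; point at its centre, on its axis half-way up (11 mm above its underside); z along its axis
- narrow_mid (a point): narrow black collar lying flat on the bench, outside 42 mm, bore 24 mm, 22 mm high; point at its centre, on its axis half-way up (11 mm above its underside); z along its axis
- wide_collar: the wide brass collar, origin at the centre of its underside
- narrow_collar: the narrow black collar, origin at the centre of its underside
- probe: the test probe (100 g), standing upright in its stand, tip down; origin at the underside of its round black flange (32 mm diameter, 5 mm high), z along the probe towards the handle's top. Above the origin a yellow square handle 24 x 24 mm, sides along x and y, to 70 mm up; below it a dark barrel 17 mm in diameter and 30 mm long, then a brass spring tip 7 mm thick whose rounded end is 48 mm below the origin when out
- probe_grip (a point): centre of the probe's handle, on its axis, 35 mm above the probe's origin, 35 mm below the handle's top and 83 mm above the tip's end when the tip is out; axes as the probe's
- probe_tip (a point): end of the brass spring tip
- plunger (a joint): how far the spring tip is pushed into the probe, m: 0 fully out, 0.010 fully in; the spring pushes back with 1 N at 0, 3 N at half way and 5 N at 0.010
- probe_stand: grey fixed block 56 x 56 x 62 mm with a vertical round hole (22 mm wide, 56 mm deep) in the middle of its top, in which the probe stands, its flange resting on the top; origin at the centre of its underside
- tape_measure_mid (a point): yellow tape measure 38 x 68 x 62 mm, centre; to be left alone
- note_pad_mid (a point): yellow note pad 76 x 77 x 13 mm, centre; to be left alone
- marker_blue_mid (a point): white marker pen with blue cap, 140 mm long, 16 mm thick, centre; to be left alone
Mind the look-alikes: they are no part of the job. There is more than one size of the probe; the job needs the smallest.

How it is judged (in metres and radians):
On the way, in this order (a step that is already met when the one before it is completed fails the run):
1. the wide brass collar is fully home on the post and let go (horizontal distance between wide_mid and post_foot below 0.005 m and z of wide_mid in the frame of post_foot between 0.008 and 0.014 m and angle between wide_mid's own z axis and vertical below 0.12 rad and contact force between the fingers and wide_collar below 0.1 N), for 0.2 s.
2. the narrow black collar is fully home on top of it and let go (horizontal distance between each of wide_mid, narrow_mid and post_foot below 0.005 m and z of wide_mid in the frame of post_foot between 0.008 and 0.014 m and angle between each of wide_mid, narrow_mid's own z axis and vertical below 0.12 rad and z of narrow_mid in the frame of post_foot between 0.03 and 0.036 m and contact force between the fingers and narrow_collar below 0.1 N), for 0.2 s.
3. the probe has been lifted clear of its stand in the gripper (height (world z) of probe_tip above 0.064 m and contact force between the fingers and probe above 1 N and contact force between probe and probe_stand below 0.05 N), for 0.1 s.
At the end, for the whole second after the job is handed in: collars home on the post, wide below narrow (3 mm high, 5 mm off axis, 0.12 rad), let go; probe gripped, still, tip within 7 mm of the spot, axis within 0.16 rad of the plate's normal, spring tip in 2 to 8 mm, 0.8 to 6 N on the block, touching neither stand nor collars (all of step 2 and contact force between the fingers and wide_collar below 0.1 N and distance between probe_tip and test_spot below 0.007 m and angle between the z axis of probe and the z axis of test_spot, either way round below 0.16 rad and value of joint plunger between 0.002 and 0.008 m and contact force between probe and earth_block between 0.8 and 6 N and contact force between the fingers and probe above 1 N and contact force between probe and probe_stand below 0.05 N and contact force between probe and wide_collar below 0.05 N and contact force between probe and narrow_collar below 0.05 N and linear speed of probe below 0.02 m/s); the arm keeps its last pose, push and grip.
It fails at once if the probe was jammed hard against the earthing block (over 15 N) (contact force between probe and earth_block above 15 N).
It fails at once if the tape measure was moved by more than 25 mm (distance of tape_measure_mid from where it was at the start of the episode above 0.025 m).
It fails at once if the note pad was moved by more than 25 mm (distance of note_pad_mid from where it was at the start of the episode above 0.025 m).
It fails at once if the blue marker was moved by more than 25 mm (distance of marker_blue_mid from where it was at the start of the episode above 0.025 m).
It also fails if it takes over 64 s, if anything falls off the work surface, if the arm or the gripper's body presses on something with over 40 N, if the wrist force passes 120 N, or if a joint passes its speed limit or range.

### The arm

A 6-joint arm with a two-finger parallel gripper is mounted at the origin on a cart in front of the work surface, level with it; the furniture and walls round the work are solid. World frame = base frame: x ahead of the robot, y to its left, z up, the work surface at z = 0. Lengths are in mm, angles in rad, forces in N, time in s.
With the tool pointing down it reaches from about 250 to 725 mm from the base axis. Payload 9.7 kg.
Tool frame: the origin (TCP) lies midway between the tips of the shut fingers; the grasp point (between the pads) lies 19 mm behind it (grip_depth is the x of the grasp point in the tool frame, in mm); x points along the fingers, z is the direction in which the jaws open and shut, and the axes are right-handed (so a half turn about x gives the same grasp; the last joint's range is limited). The gripper opens to 85 mm and grips with 20 to 120 N. Pads are 22 mm wide; open, the fingers measure 114 mm over their backs; the gripper's body (76 mm by 85 mm) begins 54 mm behind the grasp point. The pads swing forward as they close: fully open they stand 13 mm farther back than shut.
Start: joints at [1.296, 0.087, 0.176, 1.66, 0, 1.571], TCP at [149.242, 529.362, 231.284] pointing down, gripper open.
Joint ranges: [-3.13, 3.13], [-0.85, 1.81], [-1.15, 1.24], [-2.2, 2.28], [-1.44, 1.52], [-3.14, 3.14]. Speed limits (rad/s): [2.22, 2.22, 2.57, 3.14, 3.14, 3.14].

### API

Orientations are given as a unit quaternion [w, x, y, z].
In Python, from plant import * gives the robot as it stands. The module is installed in compiled form; this text tells all that it offers.
- The arm moves only by the tool arm_command, never from a script. Its argument "motion" is a list of rows, each an object of numbers: "claw": the opening, from -1 (shut) to 1 (fully open); "tx", "ty", "tz": the shift along the world's x, y, z in m; "rx", "ry", "rz": the turn, a rotation vector about the world's x, y, z in degrees. In form: [{"claw": .., "tx": .., "ty": .., "tz": .., "rx": .., "ry": .., "rz": ..}, ...]. A call has 1 to 12 rows; each row is the pose to reach, as a shift and turn from the pose commanded when the call began; what a row does not reach only later rows make up. A row lasts 1/8 s, in which the tool goes at most 62.5 mm and 10.7 degrees, less where a joint would pass 70% of its speed; a pose out of reach is approached as far as the arm can. A call with a gripper value outside its range is refused whole. The fingers move at their own pace and stop on an object; "force" is the grip in N (left out, the last holds). Time passes only in rows, so rows that repeat a pose let the fingers close. It gives the time, the measured TCP pose, the force and the opening at its end, in the units of the state.
- state(): the state, without advancing time (a new reading comes with each control period).
- camera(name): name is "scene" or "side" or "wrist"; returns the picture (384x512x3 uint8, red, green, blue); there is no depth.
- camera_info(name): a dict with "vfov" (degrees; the focal length in pixels is half the picture's height over the tangent of half this angle, whatever the lens; pixels are square), "cx", "cy" (the principal point, pixels), "k1" (the pictures are not rectified: a ray, as slopes to the right and down, at radius r is drawn at 1 + k1 r^2 times it, then the intrinsics apply), "extrinsics" (4x4, takes a point from camera to world coordinates). Camera axes: x right, y down, z forward; pixel columns grow to the right and rows downward; lengths in mm; the calibration is good to about 2 mm. A picture is of the moment at which its call begins: read the wrist's pose just before it. camera_info takes no time and is no camera call; for the wrist camera it gives the pose at the moment of the call.
- finish_job(): hands the job in, once; it reports no verdict.
The state is a dict: "time_s": time; "joints": joint angles; "joint_velocities": joint speeds; "tau": joint torques, N m; "tcp_pos": TCP position; "tcp_rot": TCP orientation; "force": force on the tool from outside, world axes, zero at the start; "moment": the same for the moment, N m; "finger_gap": opening from 0.0 (shut) to 1.0 (fully open).
Only numpy, scipy, OpenCV 4.12 (cv2) and the standard library are available. Lean on these libraries where they do the work, as an engineer would, in place of code of your own. Each camera call takes 0.05 s, during which the arm holds its last target.

## Working session

There is one attempt and no reset: what is moved stays moved. The work goes in short steps, Python scripts to look and compute and a tool call to move; the robot and the scene stay as the last step left them, time stands still between calls to the robot, and variables do not carry over. Pictures are saved under pics/ and viewed, and the job is handed in when it is done.

Besides the shell and the picture viewer there is one more tool, called after "Call:" as name(argument=value, ...) on one line, values as JSON. arm_command: Moves the arm, as the interface text tells. Its arguments: {"type":"object","properties":{"motion":{"type":"array"},"force":{"type":"number"}},"required":["motion"]}

```bash
mkdir -p pics
python3 - <<'E'
from plant import *
import cv2
s=state();print({k:s[k] for k in ('time_s','tcp_pos','tcp_rot','force','finger_gap')})
for n in ("scene","side","wrist"):
    ci=camera_info(n);print(n,ci)
    im=camera(n);cv2.imwrite(f"pics/{n}0.png",im[:,:,::-1])
E
```

```text
{'time_s': 0.0, 'tcp_pos': array([149.16792537, 529.13631123, 230.57722294]), 'tcp_rot': array([ 0.56338859, -0.42709423,  0.56414056,  0.42653164]), 'force': array([-0.53050674, -0.01702713,  0.33224216]), 'finger_gap': 1.0020783227151817}
scene {'vfov': 49.29829143548229, 'cx': 252.75763052265168, 'cy': 190.43914056723307, 'k1': -0.046381043494295046, 'extrinsics': array([[ 4.23480661e-01, -5.18248545e-01,  7.43022594e-01,
        -1.42781738e+02],
       [-9.05885222e-01, -2.47698262e-01,  3.43536805e-01,
        -4.71536226e+02],
       [ 6.00795637e-03, -8.18574380e-01, -5.74369122e-01,
         6.47024228e+02],
       [ 0.00000000e+00,  0.00000000e+00,  0.00000000e+00,
         1.00000000e+00]])}
side {'vfov': 52.44240378028624, 'cx': 247.5891597738071, 'cy': 196.50853163004962, 'k1': 0.031491745247438, 'extrinsics': array([[ 9.91501249e-01, -8.19943965e-02,  1.01005901e-01,
         4.66067866e+02],
       [-1.30089816e-01, -6.33117290e-01,  7.63045960e-01,
        -9.29744684e+02],
       [ 1.38308934e-03, -7.69700862e-01, -6.38403220e-01,
         7.52840873e+02],
       [ 0.00000000e+00,  0.00000000e+00,  0.00000000e+00,
         1.00000000e+00]])}
wrist {'vfov': 69.17429185862156, 'cx': 252.95650480400187, 'cy': 187.62857451216425, 'k1': -0.011595862386335904, 'extrinsics': array([[ 2.70965794e-01,  9.28290264e-01,  2.54665908e-01,
         8.54488651e+01],
       [ 9.62588559e-01, -2.61064179e-01, -7.25862252e-02,
         5.47526764e+02],
       [-8.96939966e-04,  2.64806873e-01, -9.64301050e-01,
         3.73233577e+02],
       [ 0.00000000e+00,  0.00000000e+00,  0.00000000e+00,
         1.00000000e+00]])}
```

View pics/scene0.png

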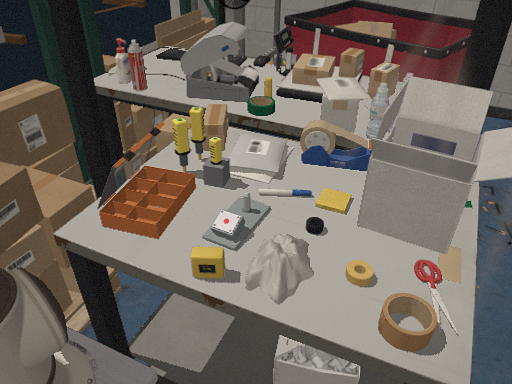

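View pics/side0.png

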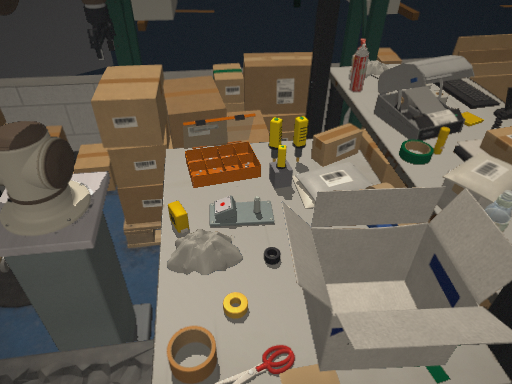

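View pics/wrist0.png

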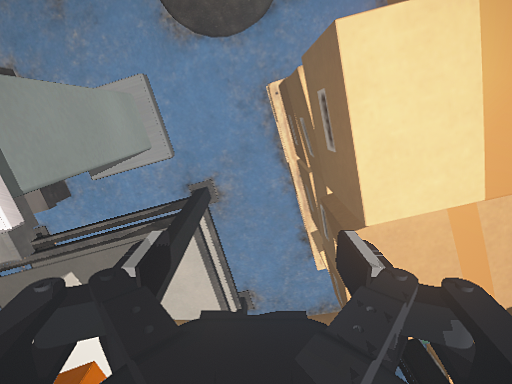

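```bash
cat > h.py <<'E'
import numpy as np, cv2
from scipy.optimize import least_squares
def K(ci):
    f=192/np.tan(np.radians(ci['vfov']/2)); return f
def proj(ci,P):
    P=np.atleast_2d(P).astype(float);E=np.array(ci['extrinsics'])
    c=(P-E[:3,3])@E[:3,:3]; s=c[:,:2]/c[:,2:]; r2=(s**2).sum(1,keepdims=True)
    return s*(1+ci['k1']*r2)*K(ci)+[ci['cx'],ci['cy']]
def ray(ci,u):
    d=(np.array(u,float)-[ci['cx'],ci['cy']])/K(ci); s=d.copy()
    for _ in range(30): s=d/(1+ci['k1']*(s@s))
    E=np.array(ci['extrinsics']); return E[:3,3],E[:3,:3]@np.r_[s,1]
def onz(ci,u,z):
    o,d=ray(ci,u); return o+d*(z-o[2])/d[2]
def tri(obs):  # [(ci,u),...] least squares point
    A=0;b=0;L=[]
    for ci,u in obs:
        o,d=ray(ci,u);d=d/np.linalg.norm(d);M=np.eye(3)-np.outer(d,d);A=A+M;b=b+M@o;L.append((o,M))
    p=np.linalg.solve(A,b); return p,[np.linalg.norm(M@(p-o)) for o,M in L]
def crop(im,x0,y0,w,h,k,name):
    c=cv2.resize(im[y0:y0+h,x0:x0+w],None,fx=k,fy=k,interpolation=cv2.INTER_CUBIC)
    for i in range(0,w,10):
        cv2.line(c,(i*k,0),(i*k,8 if (x0+i)%50 else 16),(255,0,255),1)
        if (x0+i)%20==0: cv2.putText(c,str(x0+i),(i*k+2,20),0,.4,(255,0,255),1)
    for i in range(0,h,10):
        cv2.line(c,(0,i*k),(8,i*k),(255,0,255),1)
        if (y0+i)%20==0: cv2.putText(c,str(y0+i),(10,i*k+4),0,.4,(255,0,255),1)
    cv2.imwrite(name,c)
E
python3 - <<'E'
from h import *
a=cv2.imread('pics/scene0.png');b=cv2.imread('pics/side0.png')
crop(a,165,100,120,150,4,'pics/c1.png')
crop(a,290,180,160,120,5,'pics/c2.png')
crop(b,200,105,120,130,4,'pics/c3.png')
crop(b,200,225,100,100,6,'pics/c4.png')
E
```

```text
(no output)
```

View pics/c1.png

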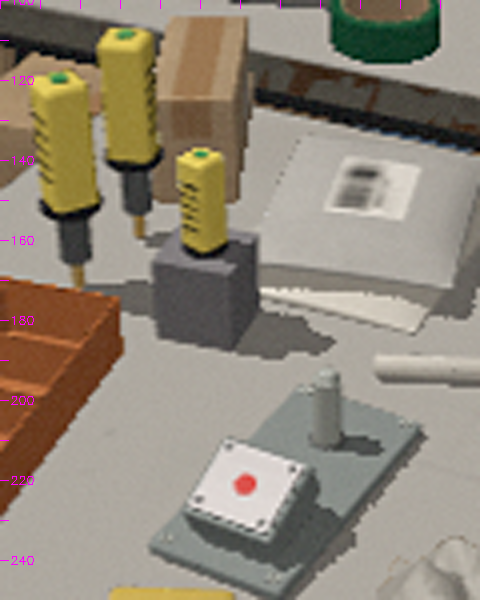

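View pics/c2.png

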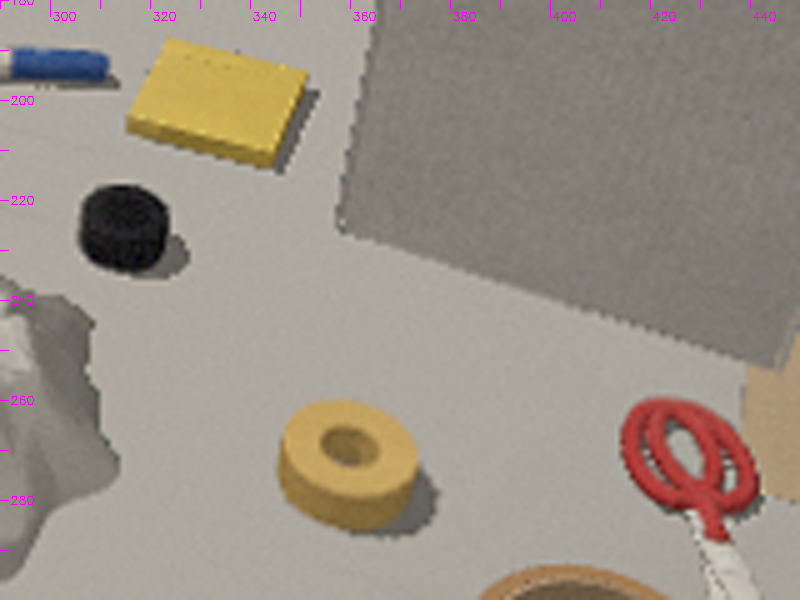

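View pics/c3.png

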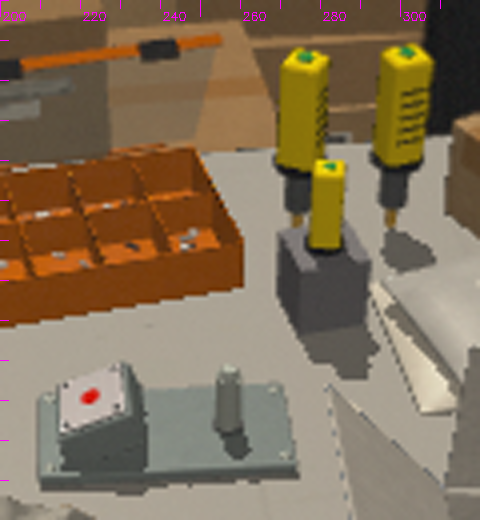

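View pics/c4.png

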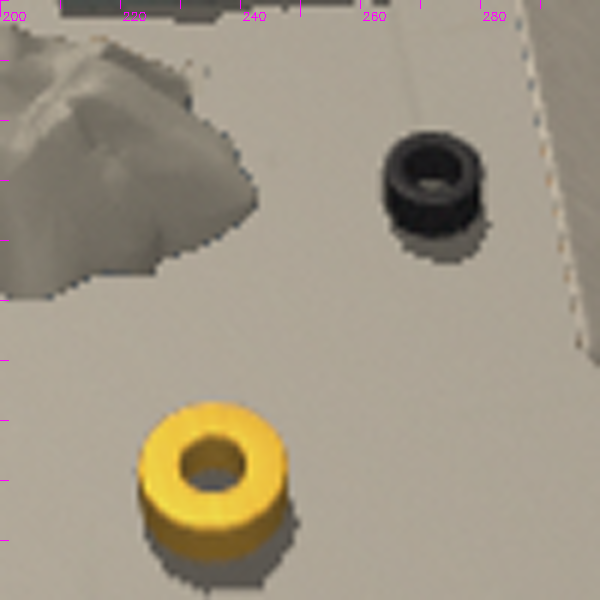

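Run:
```python
from plant import *
from h import *
S=camera_info('scene');D=camera_info('side')
import json
for n,z,a,b in [('wide',22,(360,269.4),(235.5,302.3)),('narrow',22,(315,222.4),(272.2,253.3)),('spot',43,(226.25,221),(222.5,204.25)),('posttop',62,(247,193.75),(257.25,198)),('probetop',132,(215.25,138.25),(282.75,146.5)),('c FR',10,(271.25,208),(274.5,221.5)),('c FL',10,(235.75,249.25),(210,225)),('c BL',10,(202.25,237),(210,203.75)),('c BR',10,(240,197),(272.5,201.75))]:
    p,e=tri([(S,a),(D,b)]);print(n,p.round(1),np.round(e,1),'scene@z',onz(S,a,z).round(1),'side@z',onz(D,b,z).round(1))
```

```text
wide [ 507.1 -416.1   20.6] [1.3 1.3] scene@z [ 504.4 -417.2   22. ] side@z [ 507.6 -415.7   22. ]
narrow [ 613.6 -283.8   20.2] [0.9 0.9] scene@z [ 610.4 -285.2   22. ] side@z [ 613.7 -284.3   22. ]
spot [ 504.5 -105.9   42.2] [0.7 0.7] scene@z [ 502.9 -107.1   43. ] side@z [ 504.7 -105.8   43. ]
posttop [ 601.1 -111.8   58.7] [1.2 1.2] scene@z [ 595.5 -115.    62. ] side@z [ 601.  -113.9   62. ]
probetop [696.5  25.7 132.5] [0.9 0.9] scene@z [695.9  25.  132. ] side@z [697.2  28.  132. ]
c FR [ 642.7 -158.7    4.8] [3.7 3.7] scene@z [ 631.9 -164.7   10. ] side@z [ 643.4 -159.    10. ]
c FL [ 464.8 -149.2    7. ] [1.8 1.8] scene@z [ 460.2 -152.4   10. ] side@z [ 465.5 -149.9   10. ]
c BL [469.7 -59.7   6.1] [2.5 2.5] scene@z [463.5 -64.8  10. ] side@z [470.5 -60.6  10. ]
c BR [ 6.55e+02 -6.51e+01 -6.00e-01] [1.4 1.4] scene@z [640.2 -73.2  10. ] side@z [653.  -75.2  10. ]
```

```bash
cat >> h.py <<'E'
from scipy.spatial.transform import Rotation as R
def rot(s): q=s['tcp_rot']; return R.from_quat([q[1],q[2],q[3],q[0]])
def rep(s):
    M=rot(s).as_matrix(); print('t',round(s['time_s'],2),'tcp',np.round(s['tcp_pos'],1),'x',M[:,0].round(3),'z',M[:,2].round(3),'jawdeg',np.degrees(np.arctan2(M[1,2],M[0,2])).round(1),'gap',round(s['finger_gap'],3),'F',np.round(s['force'],1),'j',np.round(s['joints'],2))
E
python3 - <<'E'
from plant import *
from h import *
rep(state())
S=camera_info('scene');D=camera_info('side')
print(onz(S,(182,171),0),onz(D,(274,160),0), tri([(S,(181,119)),(D,(276,119))]),tri([(S,(196,109)),(D,(301.5,118))]))
E
```

```text
t 0.15 tcp [149.2 529.2 230.8] x [-0.    -0.001 -1.   ] z [ 0.271  0.962 -0.001] jawdeg 74.3 gap 1.0 F [-0.7 -0.6 -0.1] j [1.3  0.09 0.18 1.66 0.   1.57]
[694.64679657 140.77226636   0.        ] [699.83109365 151.81449787   0.        ] (array([693.35348471, 125.69176037, 168.70490807]), [np.float64(1.2422227471326053), np.float64(1.242222747132618)]) (array([774.95209548, 129.93116856, 163.8023562 ]), [np.float64(1.5374841081420874), np.float64(1.5374841081420543)])
```

Run:
```python
from plant import *
from h import *
S=camera_info('scene');D=camera_info('side')
for u in [(358,226),(443,254)]: print('S box bottom',onz(S,u,0))
for u in [(297,285),(288,225),(327,362)]: print('D',onz(D,u,0))
print('pad',onz(S,(333,201),13),'marker',onz(S,(260,192),8),onz(S,(312,194),8),'tape',onz(S,(208,263),31))
print(tri([(S,(366,168)),(D,(286,210))]))
```

```text
S box bottom [ 668.39844268 -377.08835843    0.        ]
S box bottom [ 653.41534181 -574.45822594    0.        ]
D [ 658.62677065 -370.9105244     0.        ]
D [ 6.80429156e+02 -1.67329681e+02 -1.13686838e-13]
D [ 674.89934512 -562.33906779    0.        ]
pad [ 723.28561653 -297.26760955   13.        ] marker [ 685.6308541  -109.66020353    8.        ] [ 736.37096886 -237.00891592    8.        ] tape [ 379.0615666  -130.05707271   31.        ]
(array([ 613.30556697, -366.71934368,  214.38937503]), [np.float64(19.47740142210921), np.float64(19.477401422109164)])
```

Call:
arm_command(motion=[{"claw": 1,"tx": 0.03,"ty": -0.05,"tz": 0.0},{"claw": 1,"tx": 0.06,"ty": -0.1,"rz": 3},{"claw": 1,"tx": 0.09,"ty": -0.15,"tz": 0.0,"rz": 6},{"claw": 1,"tx": 0.12,"ty": -0.2,"rz": 9},{"claw": 1,"tx": 0.14,"ty": -0.26,"rz": 12},{"claw": 1,"tx": 0.16,"ty": -0.32,"rz": 12},{"claw": 1,"tx": 0.18,"ty": -0.38,"rz": 12},{"claw": 1,"tx": 0.2,"ty": -0.44,"rz": 12},{"claw": 1,"tx": 0.22,"ty": -0.5,"rz": 12},{"claw": 1,"tx": 0.23,"ty": -0.56,"rz": 12},{"claw": 1,"tx": 0.24,"ty": -0.62,"rz": 12},{"claw": 1,"tx": 0.25,"ty": -0.68,"rz": 12}])

```text
invalid input at $.motion[0]: expected keys claw, tx, ty, tz, rx, ry, rz
```

Run:
```python
from plant import *
from h import *
D=camera_info('side');S=camera_info('scene')
for c,u,y in((D,(286,207),-371),(D,(325,265),-562),(D,(318,188),-371),(S,(371,155),-371),(S,(472,172),-562)):
    o,d=ray(c,u);print(o+d*(y-o[1])/d[1])
```

```text
[ 615.78487623 -371.          250.65946423]
[ 632.2931293  -562.          298.90537692]
[ 674.98494275 -371.          291.99908571]
[ 705.25587494 -371.          176.81193155]
[ 566.46797849 -562.          264.40775521]
```

Call:
arm_command(motion=[{"claw": 1,"tx": 0.03,"ty": -0.05,"tz": 0,"rx": 0,"ry": 0,"rz": 0},{"claw": 1,"tx": 0.06,"ty": -0.1,"tz": 0,"rx": 0,"ry": 0,"rz": 3},{"claw": 1,"tx": 0.09,"ty": -0.15,"tz": 0,"rx": 0,"ry": 0,"rz": 6},{"claw": 1,"tx": 0.12,"ty": -0.2,"tz": 0,"rx": 0,"ry": 0,"rz": 9},{"claw": 1,"tx": 0.14,"ty": -0.26,"tz": 0,"rx": 0,"ry": 0,"rz": 12},{"claw": 1,"tx": 0.16,"ty": -0.32,"tz": 0,"rx": 0,"ry": 0,"rz": 12},{"claw": 1,"tx": 0.18,"ty": -0.38,"tz": 0,"rx": 0,"ry": 0,"rz": 12},{"claw": 1,"tx": 0.2,"ty": -0.44,"tz": 0,"rx": 0,"ry": 0,"rz": 12},{"claw": 1,"tx": 0.22,"ty": -0.5,"tz": 0,"rx": 0,"ry": 0,"rz": 12},{"claw": 1,"tx": 0.24,"ty": -0.56,"tz": 0,"rx": 0,"ry": 0,"rz": 12},{"claw": 1,"tx": 0.26,"ty": -0.6,"tz": 0,"rx": 0,"ry": 0,"rz": 12},{"claw": 1,"tx": 0.28,"ty": -0.64,"tz": 0,"rx": 0,"ry": 0,"rz": 12}])

```text
time_s: 1.65
tcp_pos: [429.5, -112.7, 231.2]
tcp_rot: [0.516, -0.483, 0.516, 0.483]
force: [0.5, 0.6, 0.5]
finger_gap: 0.997
```

Call:
arm_command(motion=[{"claw": 1,"tx": 0.01,"ty": -0.06,"tz": 0,"rx": 0,"ry": 0,"rz": 0},{"claw": 1,"tx": 0.02,"ty": -0.12,"tz": 0,"rx": 0,"ry": 0,"rz": 0},{"claw": 1,"tx": 0.03,"ty": -0.18,"tz": 0,"rx": 0,"ry": 0,"rz": 0},{"claw": 1,"tx": 0.05,"ty": -0.24,"tz": 0,"rx": 0,"ry": 0,"rz": 0},{"claw": 1,"tx": 0.06,"ty": -0.29,"tz": -0.02,"rx": 0,"ry": 0,"rz": 0},{"claw": 1,"tx": 0.06,"ty": -0.303,"tz": -0.04,"rx": 0,"ry": 0,"rz": 0},{"claw": 1,"tx": 0.06,"ty": -0.303,"tz": -0.04,"rx": 0,"ry": 0,"rz": 0},{"claw": 1,"tx": 0.06,"ty": -0.303,"tz": -0.04,"rx": 0,"ry": 0,"rz": 0}])

```text
time_s: 2.65
tcp_pos: [489.3, -412.5, 192.5]
tcp_rot: [0.516, -0.484, 0.516, 0.483]
force: [0.0, 0.4, 0.8]
finger_gap: 0.998
```

```bash
cat > snap.py <<'E'
import sys,pickle
from plant import *
from h import *
n=sys.argv[1]
rep(state())
for c in sys.argv[2:]:
    ci=camera_info(c);im=camera(c)[:,:,::-1].copy();cv2.imwrite(f'pics/{c}{n}.png',im);pickle.dump(ci,open(f'pics/{c}{n}.pkl','wb'))
E
python3 snap.py 1 wrist
```

```text
t 2.65 tcp [ 489.3 -412.5  192.5] x [ 0.001 -0.    -1.   ] z [ 0.065  0.998 -0.   ] jawdeg 86.3 gap 0.998 F [0.  0.4 0.8] j [-0.7   0.3   0.34  1.62  0.   -0.64]
```

View pics/wrist1.png

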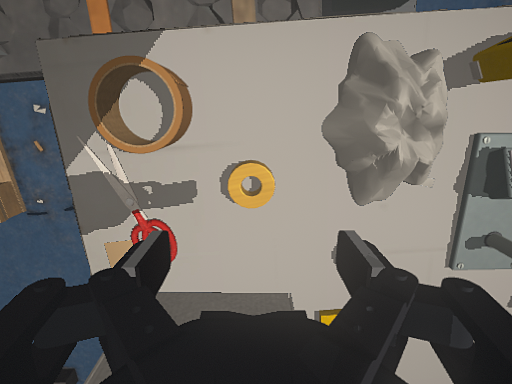

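Run:
```python
from h import *
import pickle
im=cv2.imread('pics/wrist1.png');ci=pickle.load(open('pics/wrist1.pkl','rb'))
crop(im,215,150,80,70,10,'pics/c5.png')
p=onz(ci,(251,185),22);print(p)
t=np.linspace(0,2*np.pi,60)
hsv=cv2.cvtColor(im,cv2.COLOR_BGR2HSV);m=((hsv[...,0]>15)&(hsv[...,0]<32)&(hsv[...,1]>120)).astype(np.uint8)
n,l,st,c=cv2.connectedComponentsWithStats(m)
for i in range(1,n):
    if st[i,4]>300: print(st[i],c[i])
```

```text
[ 505.7610324  -415.74708785   22.        ]
[ 473   36   39   46 1180] [495.65084746  61.48898305]
[ 228  161   47   47 1479] [250.78296146 184.35902637]
```

View pics/c5.png

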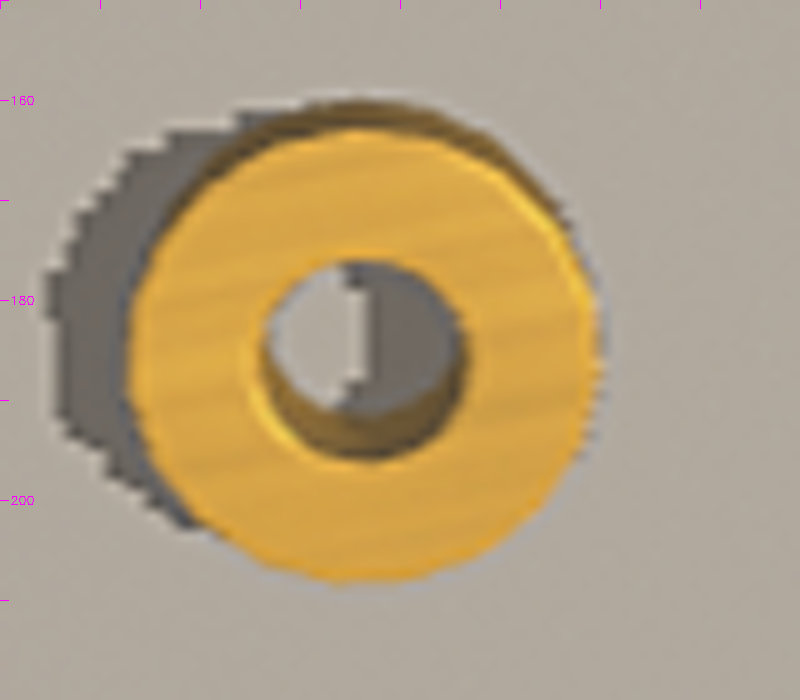

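Call:
arm_command(motion=[{"claw": 1,"tx": 0.016,"ty": -0.003,"tz": -0.03,"rx": 0,"ry": 0,"rz": 0},{"claw": 1,"tx": 0.016,"ty": -0.003,"tz": -0.08,"rx": 0,"ry": 0,"rz": 0},{"claw": 1,"tx": 0.016,"ty": -0.003,"tz": -0.12,"rx": 0,"ry": 0,"rz": 0},{"claw": 1,"tx": 0.016,"ty": -0.003,"tz": -0.15,"rx": 0,"ry": 0,"rz": 0},{"claw": 1,"tx": 0.016,"ty": -0.003,"tz": -0.17,"rx": 0,"ry": 0,"rz": 0},{"claw": 1,"tx": 0.016,"ty": -0.003,"tz": -0.18,"rx": 0,"ry": 0,"rz": 0},{"claw": 1,"tx": 0.016,"ty": -0.003,"tz": -0.18,"rx": 0,"ry": 0,"rz": 0}])

```text
time_s: 3.58
tcp_pos: [505.4, -416.5, 11.7]
tcp_rot: [0.516, -0.484, 0.516, 0.483]
force: [0.6, -0.0, 0.1]
finger_gap: 1.001
```

```bash
python3 snap.py 2 side scene; python3 -c "
from h import *
crop(cv2.imread('pics/side2.png'),190,250,100,80,8,'pics/c6.png')
crop(cv2.imread('pics/scene2.png'),300,190,120,100,6,'pics/c7.png')"
```

```text
t 3.58 tcp [ 505.4 -416.5   11.7] x [ 0. -0. -1.] z [ 0.065  0.998 -0.   ] jawdeg 86.3 gap 1.001 F [ 0.6 -0.   0.1] j [-0.69  0.36  0.07  1.28 -0.   -0.62]
```

View pics/c6.png

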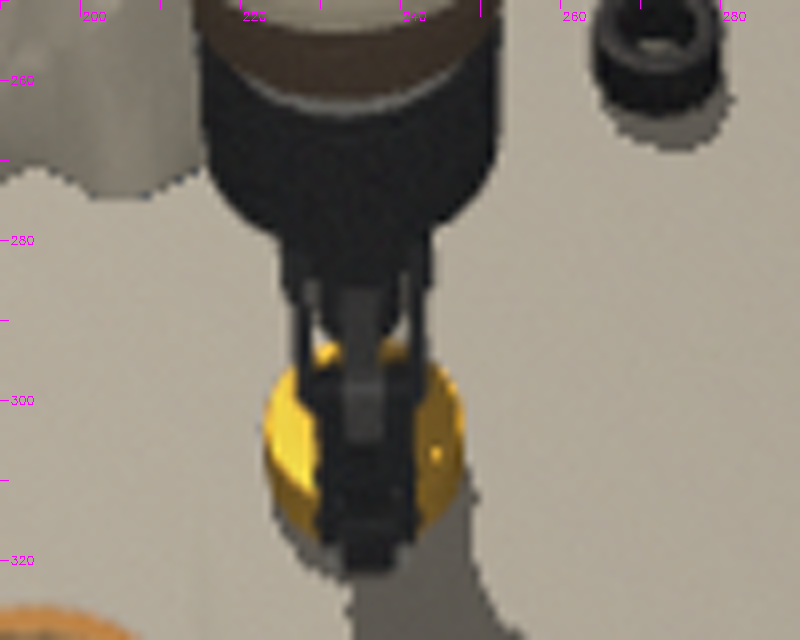

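View pics/c7.png

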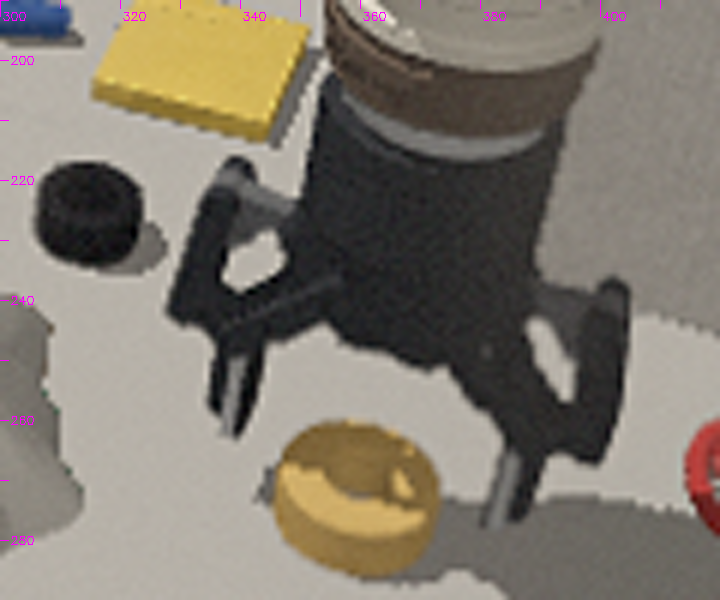

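Call:
arm_command(motion=[{"claw": 1,"tx": 0,"ty": 0.001,"tz": -0.006,"rx": 0,"ry": 0,"rz": 0},{"claw": 1,"tx": 0,"ty": 0.001,"tz": -0.012,"rx": 0,"ry": 0,"rz": 0},{"claw": -1,"tx": 0,"ty": 0.001,"tz": -0.012,"rx": 0,"ry": 0,"rz": 0},{"claw": -1,"tx": 0,"ty": 0.001,"tz": -0.012,"rx": 0,"ry": 0,"rz": 0},{"claw": -1,"tx": 0,"ty": 0.001,"tz": -0.012,"rx": 0,"ry": 0,"rz": 0},{"claw": -1,"tx": 0,"ty": 0.001,"tz": -0.012,"rx": 0,"ry": 0,"rz": 0},{"claw": -1,"tx": 0,"ty": 0.001,"tz": -0.012,"rx": 0,"ry": 0,"rz": 0}], force=40)

```text
time_s: 4.55
tcp_pos: [505.4, -415.8, -0.4]
tcp_rot: [0.516, -0.484, 0.516, 0.483]
force: [-1.0, -0.7, 2.1]
finger_gap: 0.636
```

```bash
python3 snap.py 3 wrist
```

```text
t 4.55 tcp [ 5.054e+02 -4.158e+02 -4.000e-01] x [ 0. -0. -1.] z [ 0.065  0.998 -0.   ] jawdeg 86.3 gap 0.636 F [-1.  -0.7  2.1] j [-0.69  0.36  0.05  1.26 -0.   -0.62]
```

View pics/wrist3.png

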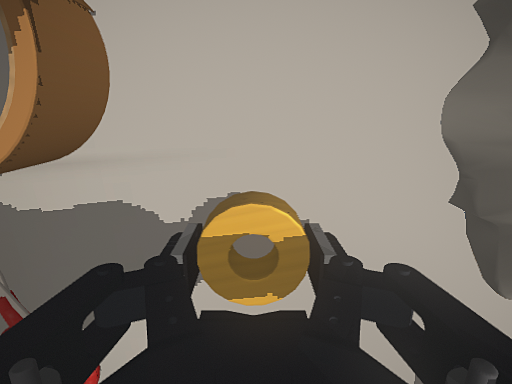

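Call:
arm_command(motion=[{"claw": -1,"tx": 0,"ty": 0,"tz": 0.02,"rx": 0,"ry": 0,"rz": 0},{"claw": -1,"tx": 0,"ty": 0,"tz": 0.06,"rx": 0,"ry": 0,"rz": 0},{"claw": -1,"tx": 0,"ty": 0,"tz": 0.11,"rx": 0,"ry": 0,"rz": 0},{"claw": -1,"tx": 0.01,"ty": 0.03,"tz": 0.15,"rx": 0,"ry": 0,"rz": 0},{"claw": -1,"tx": 0.03,"ty": 0.08,"tz": 0.15,"rx": 0,"ry": 0,"rz": 0},{"claw": -1,"tx": 0.05,"ty": 0.13,"tz": 0.15,"rx": 0,"ry": 0,"rz": 0},{"claw": -1,"tx": 0.07,"ty": 0.18,"tz": 0.15,"rx": 0,"ry": 0,"rz": 0},{"claw": -1,"tx": 0.1,"ty": 0.23,"tz": 0.15,"rx": 0,"ry": 0,"rz": 0},{"claw": -1,"tx": 0.12,"ty": 0.275,"tz": 0.15,"rx": 0,"ry": 0,"rz": 0},{"claw": -1,"tx": 0.135,"ty": 0.3,"tz": 0.15,"rx": 0,"ry": 0,"rz": 0},{"claw": -1,"tx": 0.135,"ty": 0.303,"tz": 0.15,"rx": 0,"ry": 0,"rz": 0},{"claw": -1,"tx": 0.135,"ty": 0.303,"tz": 0.15,"rx": 0,"ry": 0,"rz": 0}])

```text
time_s: 6.1
tcp_pos: [640.0, -112.9, 149.9]
tcp_rot: [0.516, -0.484, 0.516, 0.483]
force: [0.4, -0.8, -2.2]
finger_gap: 0.638
```

```bash
python3 snap.py 4 wrist
```

```text
t 6.1 tcp [ 640.  -112.9  149.9] x [ 0. -0. -1.] z [ 0.065  0.998 -0.   ] jawdeg 86.3 gap 0.638 F [ 0.4 -0.8 -2.2] j [-0.17  0.31  0.28  1.54 -0.   -0.11]
```

View pics/wrist4.png

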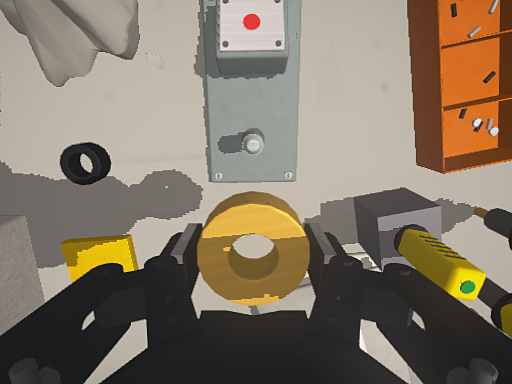

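Run:
```python
from h import *
im=cv2.imread('pics/wrist4.png')
crop(im,200,110,110,80,7,'pics/c8.png')
crop(im,190,180,130,130,4,'pics/c9.png')
crop(im,205,0,90,90,6,'pics/c10.png')
```

```text
(no output)
```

View pics/c8.png

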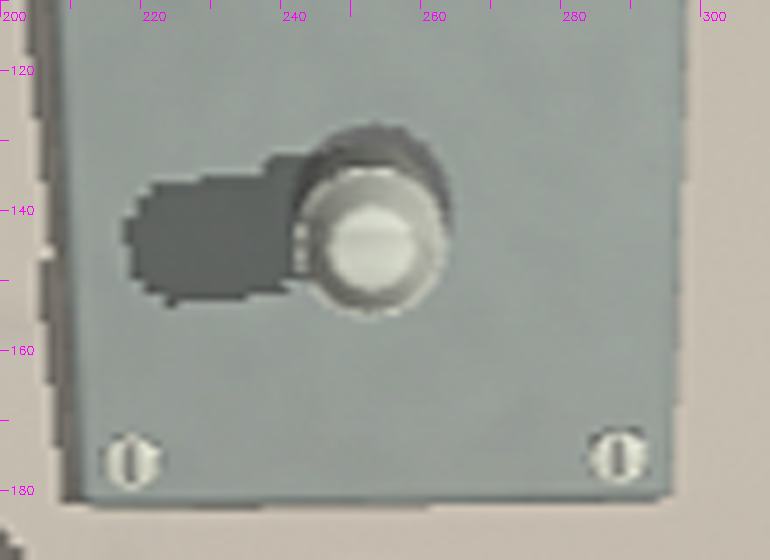

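View pics/c9.png

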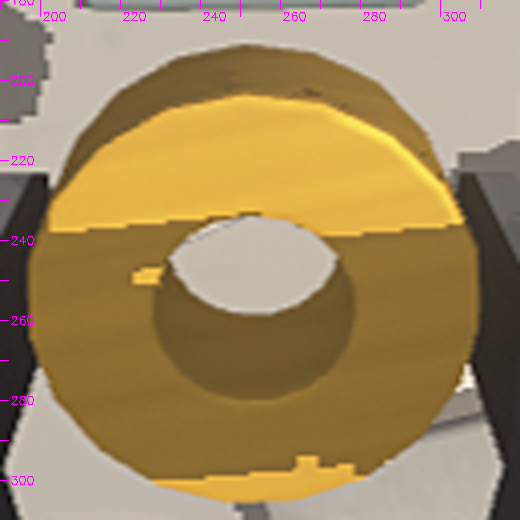

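View pics/c10.png

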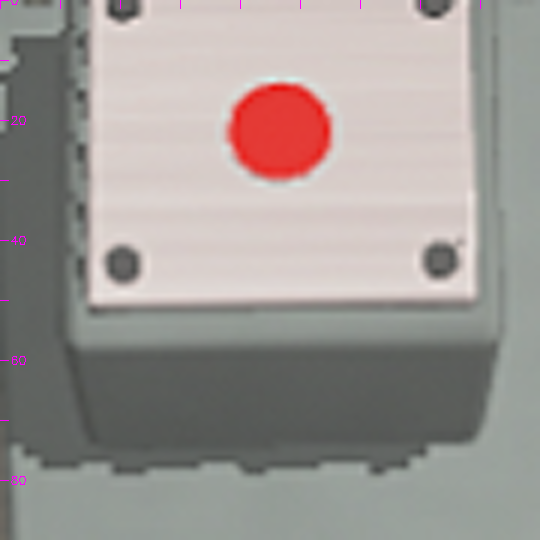

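Run:
```python
from h import *
import pickle
ci=pickle.load(open('pics/wrist4.pkl','rb'))
for n,u,z in [('post',(252.7,144.8),62),('spot',(251.2,21.3),43),('collartop bore',(253,256.1),172.3),('collartop outer',(252.5,254),172.3),('screwL',(218.2,175.4),11),('screwR',(287.6,174.8),11),('cornL',(209,180.5),0),('cornR',(295.5,180.5),0),('edgeRtop',(297.5,110.5),10),('edgeRbot',(295.3,180.5),10),('narrow',(86,162),22)]:
    print(n,onz(ci,u,z).round(1))
print(proj(ci,[[640,-112.9,150]]))
```

```text
post [ 600.5 -110.4   62. ]
spot [ 504.3 -105.4   43. ]
collartop bore [ 640.8 -112.8  172.3]
collartop outer [ 639.7 -112.9  172.3]
screwL [ 635.6 -148.6   11. ]
screwR [639.6 -76.8  11. ]
cornL [ 643.  -160.6    0. ]
cornR [649.  -67.2   0. ]
edgeRtop [576.  -64.9  10. ]
edgeRbot [646.4 -68.8  10. ]
narrow [ 611.2 -276.    22. ]
[[252.67946454 234.71573395]]
```

Call:
arm_command(motion=[{"claw": -1,"tx": -0.02,"ty": 0.001,"tz": 0,"rx": 0,"ry": 0,"rz": 0},{"claw": -1,"tx": -0.04,"ty": 0.002,"tz": -0.02,"rx": 0,"ry": 0,"rz": 0},{"claw": -1,"tx": -0.04,"ty": 0.0025,"tz": -0.05,"rx": 0,"ry": 0,"rz": 0},{"claw": -1,"tx": -0.04,"ty": 0.0025,"tz": -0.075,"rx": 0,"ry": 0,"rz": 0},{"claw": -1,"tx": -0.04,"ty": 0.0025,"tz": -0.08,"rx": 0,"ry": 0,"rz": 0},{"claw": -1,"tx": -0.04,"ty": 0.0025,"tz": -0.08,"rx": 0,"ry": 0,"rz": 0}])

```text
time_s: 6.9
tcp_pos: [600.2, -110.9, 70.0]
tcp_rot: [0.516, -0.483, 0.516, 0.483]
force: [-1.0, -0.7, -0.8]
finger_gap: 0.637
```

```bash
python3 snap.py 5 wrist side; python3 -c "
from h import *
crop(cv2.imread('pics/wrist5.png'),190,180,130,130,5,'pics/c11.png')
crop(cv2.imread('pics/side5.png'),220,160,80,70,8,'pics/c12.png')"
```

```text
t 6.9 tcp [ 600.2 -110.9   70. ] x [ 0. -0. -1.] z [ 0.066  0.998 -0.   ] jawdeg 86.2 gap 0.637 F [-1.  -0.7 -0.8] j [-0.18  0.23  0.02  1.37 -0.   -0.12]
```

View pics/c11.png

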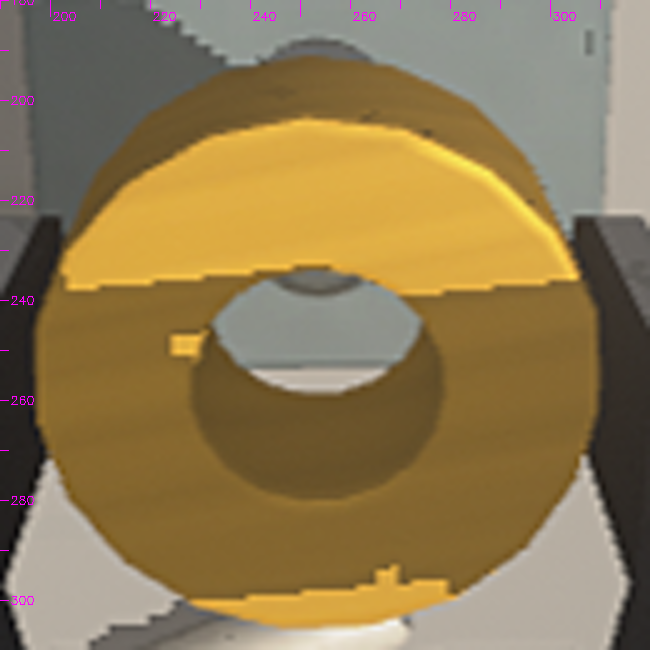

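View pics/c12.png

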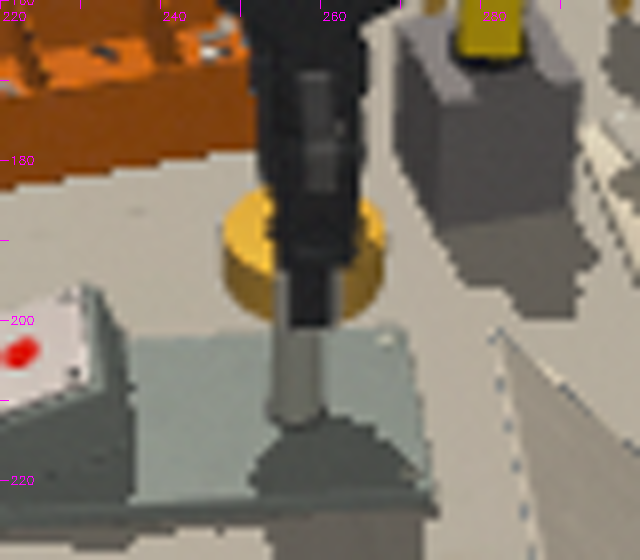

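Run:
```python
from h import *
import pickle
ci=pickle.load(open('pics/wrist5.pkl','rb'))
im=cv2.imread('pics/wrist5.png');k=5
t=np.linspace(0,2*np.pi,73)
c=cv2.resize(im,None,fx=k,fy=k,interpolation=cv2.INTER_CUBIC)
def circ(x,y,z,r,col):
    p=(proj(ci,np.c_[x+r*np.cos(t),y+r*np.sin(t),0*t+z])+.5)*k
    cv2.polylines(c,[p.astype(np.int32)],True,col,1)
x,y=600.5,-110.4
circ(x,y,56,9,(0,0,255));circ(x,y,10,9,(0,0,255))
circ(600.5,-110.4,92.4,12,(255,0,0));circ(600.5,-110.4,92.4,28,(255,0,0));circ(600.5,-110.4,70.4,12,(0,255,0));circ(600.5,-110.4,70.4,28,(0,255,0))
cv2.imwrite('pics/c13.png',c[900:1550,950:1600])
```

```text
(no output)
```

View pics/c13.png

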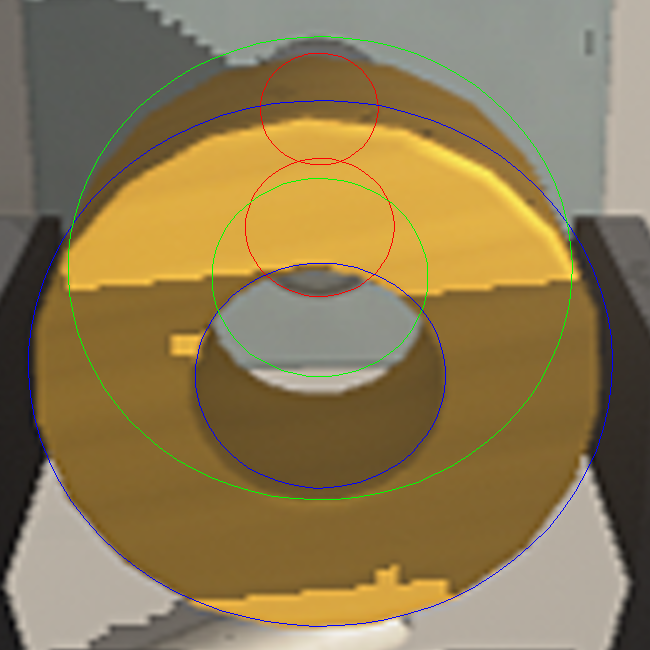

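Call:
arm_command(motion=[{"claw": -1,"tx": -0.0013,"ty": 0.0005,"tz": 0,"rx": 0,"ry": 0,"rz": 0},{"claw": -1,"tx": -0.0013,"ty": 0.0005,"tz": -0.008,"rx": 0,"ry": 0,"rz": 0},{"claw": -1,"tx": -0.0013,"ty": 0.0005,"tz": -0.016,"rx": 0,"ry": 0,"rz": 0},{"claw": -1,"tx": -0.0013,"ty": 0.0005,"tz": -0.023,"rx": 0,"ry": 0,"rz": 0},{"claw": -1,"tx": -0.0013,"ty": 0.0005,"tz": -0.025,"rx": 0,"ry": 0,"rz": 0}])

```text
time_s: 7.62
tcp_pos: [598.5, -109.5, 43.3]
tcp_rot: [0.516, -0.483, 0.516, 0.484]
force: [0.4, 0.0, -0.4]
finger_gap: 0.638
```

```bash
python3 snap.py 6 wrist;  python3 -c "
from h import *
crop(cv2.imread('pics/wrist6.png'),190,180,130,130,5,'pics/c14.png')"
```

```text
t 7.62 tcp [ 598.5 -109.5   43.3] x [-0.001  0.    -1.   ] z [0.065 0.998 0.   ] jawdeg 86.3 gap 0.638 F [ 0.4  0.  -0.4] j [-0.18  0.24 -0.02  1.32 -0.   -0.12]
```

View pics/c14.png

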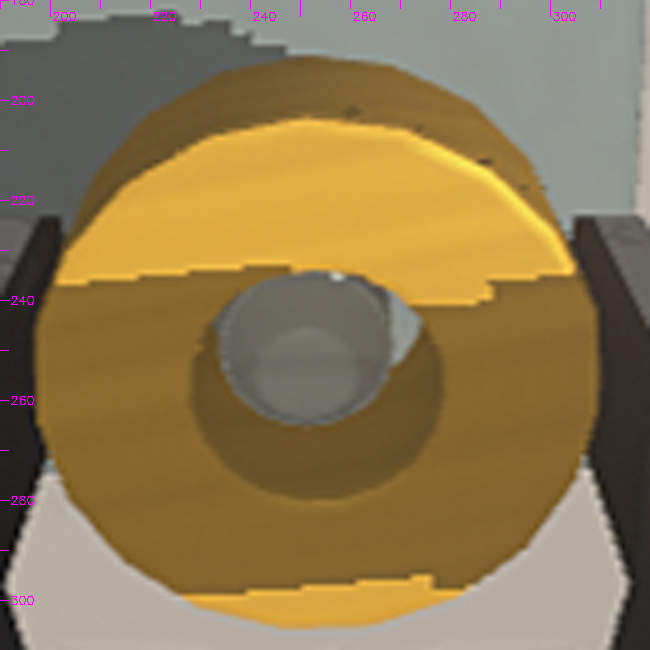

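Call:
arm_command(motion=[{"claw": -1,"tx": 0,"ty": -0.001,"tz": -0.008,"rx": 0,"ry": 0,"rz": 0},{"claw": -1,"tx": 0,"ty": -0.001,"tz": -0.016,"rx": 0,"ry": 0,"rz": 0},{"claw": -1,"tx": 0,"ty": -0.001,"tz": -0.024,"rx": 0,"ry": 0,"rz": 0},{"claw": -1,"tx": 0,"ty": -0.001,"tz": -0.03,"rx": 0,"ry": 0,"rz": 0},{"claw": -1,"tx": 0,"ty": -0.001,"tz": -0.034,"rx": 0,"ry": 0,"rz": 0},{"claw": -1,"tx": 0,"ty": -0.001,"tz": -0.034,"rx": 0,"ry": 0,"rz": 0}])

```text
time_s: 8.43
tcp_pos: [598.9, -110.6, 10.2]
tcp_rot: [0.516, -0.483, 0.516, 0.483]
force: [0.5, 0.3, -1.5]
finger_gap: 0.641
```

```bash
python3 snap.py 7 wrist side;  python3 -c "
from h import *
crop(cv2.imread('pics/wrist7.png'),190,180,130,130,5,'pics/c15.png')
crop(cv2.imread('pics/side7.png'),220,160,80,70,8,'pics/c16.png')"
```

```text
t 8.43 tcp [ 598.9 -110.6   10.2] x [-0.  0. -1.] z [0.065 0.998 0.   ] jawdeg 86.3 gap 0.641 F [ 0.5  0.3 -1.5] j [-0.18  0.25 -0.06  1.25  0.   -0.12]
```

View pics/c15.png

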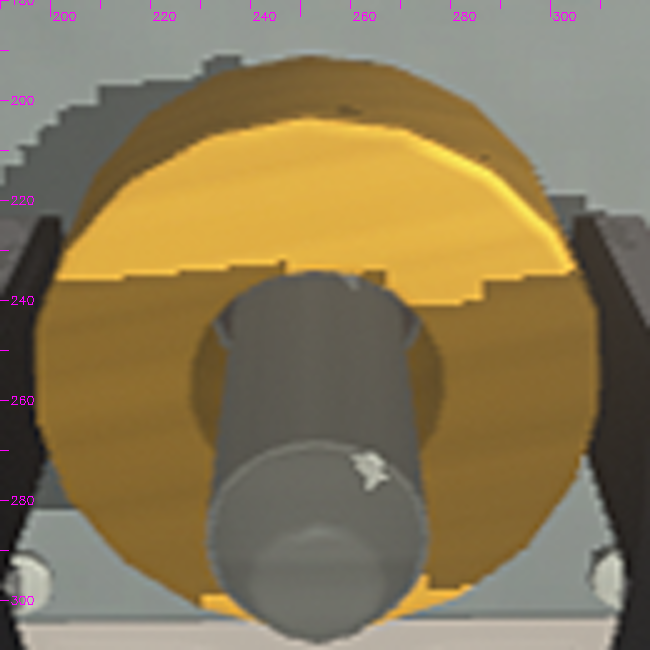

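View pics/c16.png

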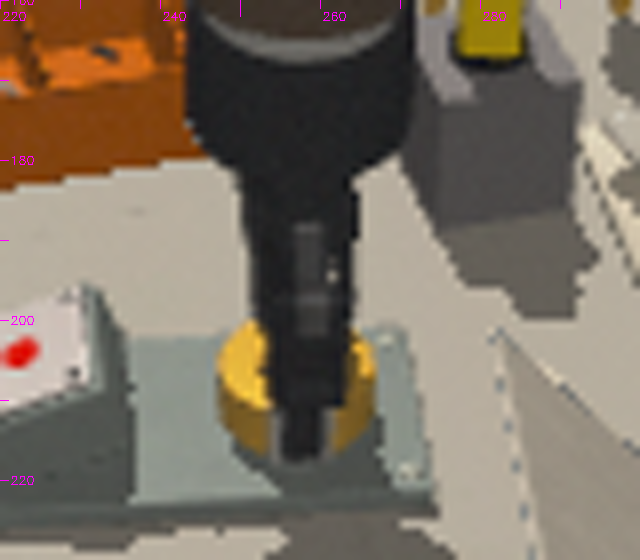

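Call:
arm_command(motion=[{"claw": 1,"tx": 0,"ty": 0,"tz": 0,"rx": 0,"ry": 0,"rz": 0},{"claw": 1,"tx": 0,"ty": 0,"tz": 0,"rx": 0,"ry": 0,"rz": 0},{"claw": 1,"tx": 0,"ty": 0,"tz": 0,"rx": 0,"ry": 0,"rz": 0},{"claw": 1,"tx": 0,"ty": 0,"tz": 0,"rx": 0,"ry": 0,"rz": 0},{"claw": 1,"tx": 0,"ty": 0,"tz": 0.03,"rx": 0,"ry": 0,"rz": 0},{"claw": 1,"tx": 0,"ty": 0,"tz": 0.08,"rx": 0,"ry": 0,"rz": 0},{"claw": 1,"tx": 0,"ty": 0,"tz": 0.14,"rx": 0,"ry": 0,"rz": 0},{"claw": 1,"tx": 0.02,"ty": -0.05,"tz": 0.16,"rx": 0,"ry": 0,"rz": 0},{"claw": 1,"tx": 0.02,"ty": -0.1,"tz": 0.17,"rx": 0,"ry": 0,"rz": 0},{"claw": 1,"tx": 0.02,"ty": -0.12,"tz": 0.17,"rx": 0,"ry": 0,"rz": 0},{"claw": 1,"tx": 0.02,"ty": -0.12,"tz": 0.17,"rx": 0,"ry": 0,"rz": 0}])

```text
time_s: 9.9
tcp_pos: [618.6, -231.6, 179.5]
tcp_rot: [0.516, -0.483, 0.517, 0.483]
force: [-0.4, 0.2, -0.8]
finger_gap: 1.0
```

```bash
python3 snap.py 8 wrist
```

```text
t 9.9 tcp [ 618.6 -231.6  179.5] x [-0.001  0.001 -1.   ] z [0.067 0.998 0.   ] jawdeg 86.1 gap 1.0 F [-0.4  0.2 -0.8] j [-0.36  0.35  0.38  1.61  0.   -0.29]
```

View pics/wrist8.png

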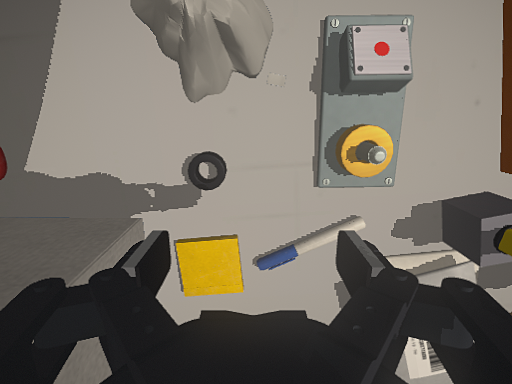

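Run:
```python
from h import *
im=cv2.imread('pics/wrist8.png')
crop(im,180,140,60,60,10,'pics/c17.png')
crop(im,310,100,110,100,7,'pics/c18.png')
```

```text
(no output)
```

View pics/c17.png

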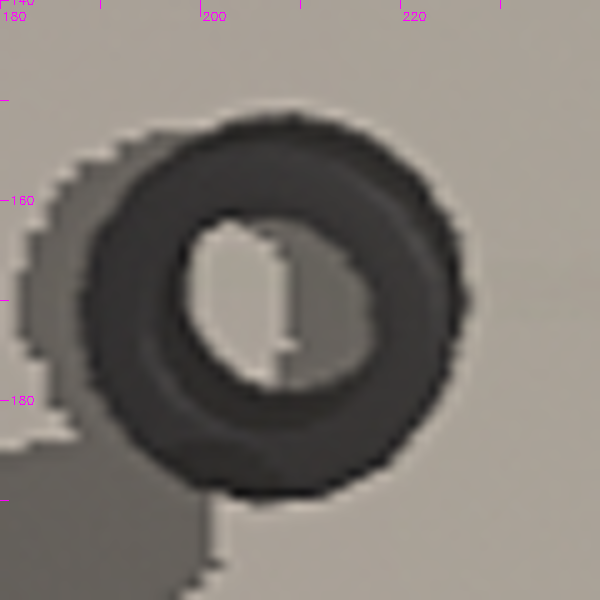

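View pics/c18.png

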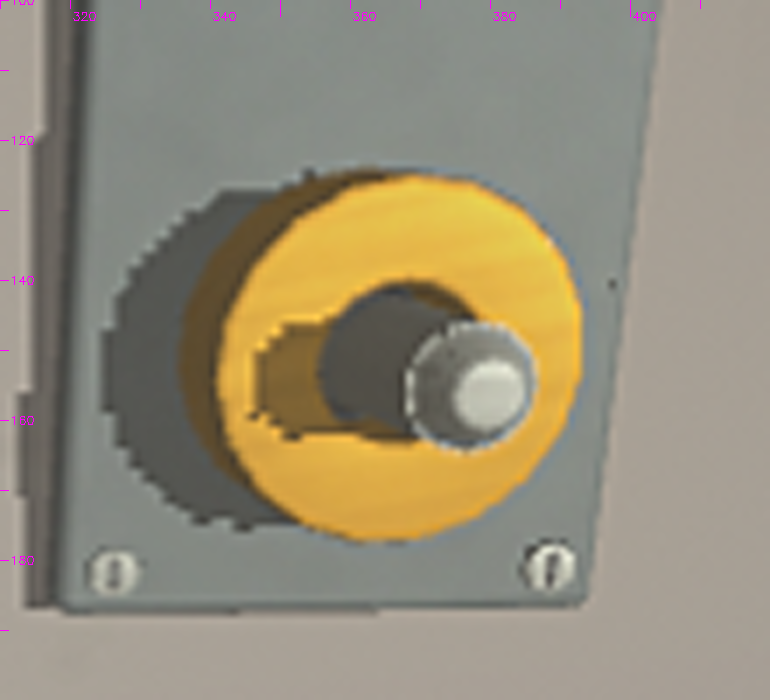

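Run:
```python
from h import *
import pickle
ci=pickle.load(open('pics/wrist8.pkl','rb'))
p=onz(ci,(205.9,171.2),22);print(p, 'post',onz(ci,(379.6-.5,156),62),'wide',onz(ci,(310+400/7-.5,100+358/7-.5),32))
im=cv2.imread('pics/wrist8.png');k=10
t=np.linspace(0,2*np.pi,73)
c=cv2.resize(im,None,fx=k,fy=k,interpolation=cv2.INTER_CUBIC)
for z,r,col in ((22,21,(255,0,0)),(22,12,(255,0,0)),(0,21,(0,255,0)),(0,12,(0,255,0))):
    q=(proj(ci,np.c_[p[0]+r*np.cos(t),p[1]+r*np.sin(t),0*t+z])+.5)*k
    cv2.polylines(c,[q.astype(np.int32)],True,col,1)
cv2.imwrite('pics/c19.png',c[1400:2000,1800:2400])
```

```text
[ 612.37755798 -282.84841636   22.        ] post [ 600.76389338 -111.11413338   62.        ] wide [ 599.79771628 -111.07337504   32.        ]
```

View pics/c19.png

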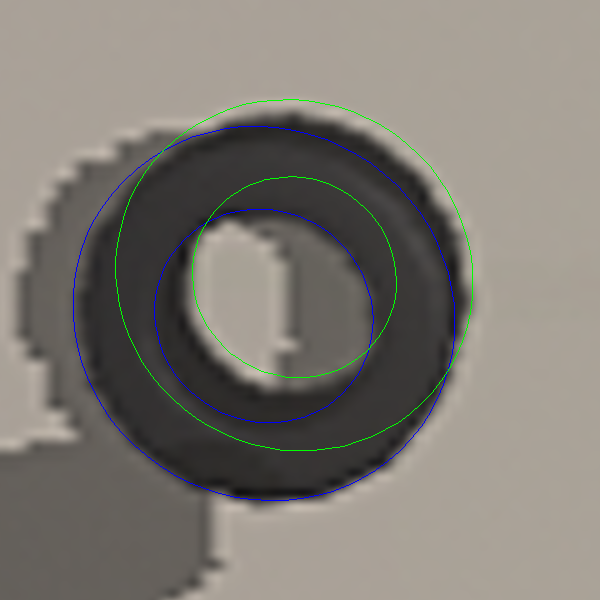

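Run:
```python
from h import *
import pickle
L=lambda n:pickle.load(open(f'pics/{n}.pkl','rb'))
for z in (0,50,100,150,200):print(z,onz(L('wrist8'),(144,219),z).round())
im=cv2.imread('pics/side7.png');crop(im,270,170,160,200,3,'pics/c20.png')
im=cv2.imread('pics/scene2.png');im=cv2.imread('pics/scene0.png');crop(im,340,60,170,200,3,'pics/c21.png')
```

```text
0 [ 672. -370.    0.]
50 [ 653. -348.   50.]
100 [ 635. -326.  100.]
150 [ 616. -304.  150.]
200 [ 598. -281.  200.]
```

View pics/c20.png

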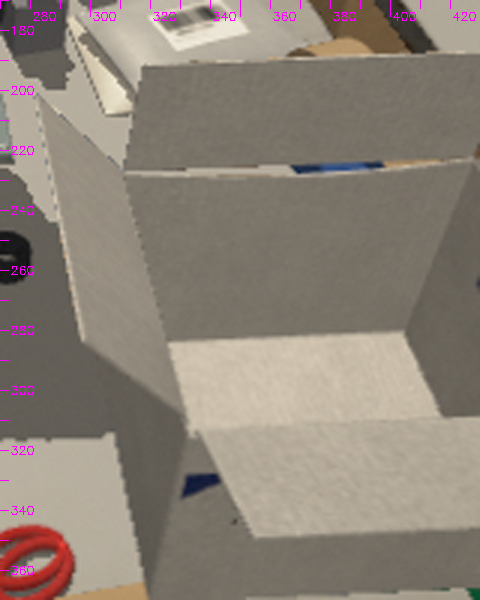

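View pics/c21.png

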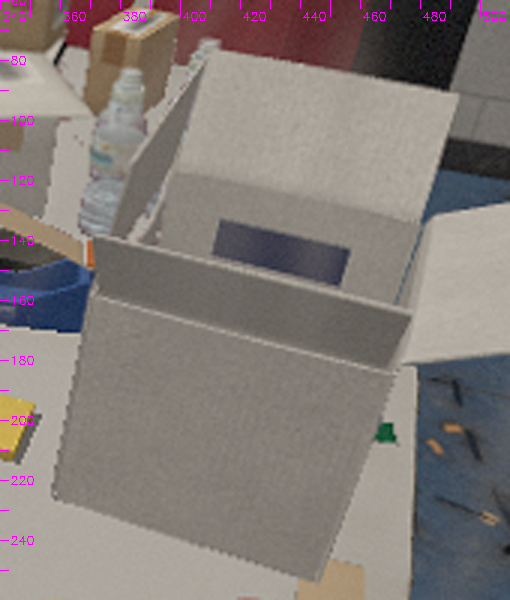

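Run:
```python
from plant import *
from h import *
S=camera_info('scene');D=camera_info('side')
print('flap out',tri([(S,(371,138.5)),(D,(282,201))]),tri([(S,(477,164)),(D,(297,284))]))
print('rim',tri([(S,(371,158)),(D,(311,227))]),tri([(S,(472,184)),(D,(332,315))]))
```

```text
flap out (array([ 605.3181871 , -376.03665343,  269.19083671]), [np.float64(1.7490811730185027), np.float64(1.7490811730184876)]) (array([ 590.36572863, -568.52534474,  269.01516678]), [np.float64(0.2123104119783697), np.float64(0.21231041197834716)])
rim (array([ 670.65343503, -375.11824178,  190.72388239]), [np.float64(2.085736790043874), np.float64(2.0857367900439097)]) (array([ 652.56903638, -580.20456228,  192.13428473]), [np.float64(0.23673301272372768), np.float64(0.23673301272383493)])
```

Run:
```python
from plant import *
from h import *
S=camera_info('scene');D=camera_info('side')
for u in ((378,137),(386,122),(390,110)):
  print('flapY out',tri([(S,u),(D,(317,192))]))
# plane z=190+79 guess
for z in (190,210,230,250,260): print(z,onz(D,(317,192),z).round(),onz(S,(378,137),z).round())
```

```text
flapY out (array([ 671.05052004, -372.47832635,  259.46237632]), [np.float64(19.612914234635802), np.float64(19.61291423463567)])
flapY out (array([ 666.93387487, -388.31749053,  286.79660859]), [np.float64(8.12574156693877), np.float64(8.125741566938856)])
flapY out (array([ 664.78742699, -396.5101902 ,  305.66826515]), [np.float64(1.506015160667391), np.float64(1.5060151606673016)])
190 [ 715. -261.  190.] [ 773. -371.  190.]
210 [ 706. -285.  210.] [ 733. -375.  210.]
230 [ 697. -309.  230.] [ 693. -380.  230.]
250 [ 688. -333.  250.] [ 653. -384.  250.]
260 [ 684. -345.  260.] [ 633. -386.  260.]
```

Call:
arm_command(motion=[{"claw": 1,"tx": -0.005,"ty": -0.03,"tz": -0.02,"rx": 0,"ry": 0,"rz": 0},{"claw": 1,"tx": -0.005,"ty": -0.051,"tz": -0.05,"rx": 0,"ry": 0,"rz": 0},{"claw": 1,"tx": -0.005,"ty": -0.051,"tz": -0.1,"rx": 0,"ry": 0,"rz": 0},{"claw": 1,"tx": -0.005,"ty": -0.051,"tz": -0.14,"rx": 0,"ry": 0,"rz": 0},{"claw": 1,"tx": -0.005,"ty": -0.051,"tz": -0.16,"rx": 0,"ry": 0,"rz": 0},{"claw": 1,"tx": -0.005,"ty": -0.051,"tz": -0.165,"rx": 0,"ry": 0,"rz": 0},{"claw": 1,"tx": -0.005,"ty": -0.051,"tz": -0.165,"rx": 0,"ry": 0,"rz": 0}])

```text
time_s: 10.82
tcp_pos: [614.7, -281.4, 16.7]
tcp_rot: [0.516, -0.484, 0.516, 0.483]
force: [0.3, 0.4, 0.8]
finger_gap: 0.999
```

```bash
python3 snap.py 9 wrist
```

```text
t 10.82 tcp [ 614.7 -281.4   16.7] x [ 0.002 -0.001 -1.   ] z [ 0.065  0.998 -0.001] jawdeg 86.3 gap 0.999 F [0.3 0.4 0.8] j [-0.43  0.4   0.14  1.31  0.   -0.36]
```

View pics/wrist9.png

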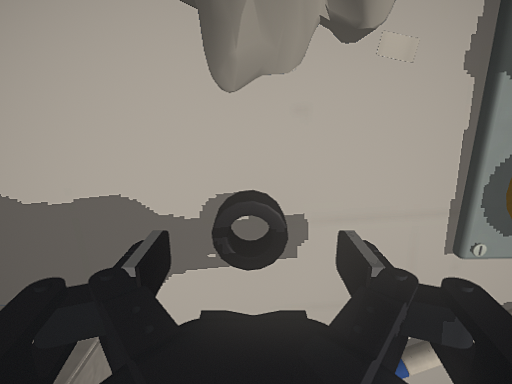

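Call:
arm_command(motion=[{"claw": 1,"tx": -0.001,"ty": -0.001,"tz": -0.009,"rx": 0,"ry": 0,"rz": 0},{"claw": 1,"tx": -0.001,"ty": -0.001,"tz": -0.015,"rx": 0,"ry": 0,"rz": 0},{"claw": -1,"tx": -0.001,"ty": -0.001,"tz": -0.015,"rx": 0,"ry": 0,"rz": 0},{"claw": -1,"tx": -0.001,"ty": -0.001,"tz": -0.015,"rx": 0,"ry": 0,"rz": 0},{"claw": -1,"tx": -0.001,"ty": -0.001,"tz": -0.015,"rx": 0,"ry": 0,"rz": 0},{"claw": -1,"tx": -0.001,"ty": -0.001,"tz": -0.015,"rx": 0,"ry": 0,"rz": 0},{"claw": -1,"tx": -0.001,"ty": -0.001,"tz": -0.015,"rx": 0,"ry": 0,"rz": 0},{"claw": -1,"tx": -0.001,"ty": -0.001,"tz": -0.015,"rx": 0,"ry": 0,"rz": 0}])

```text
time_s: 11.88
tcp_pos: [613.2, -282.8, 0.8]
tcp_rot: [0.516, -0.484, 0.516, 0.483]
force: [-0.4, -0.1, 3.7]
finger_gap: 0.477
```

```bash
python3 snap.py 10 wrist
```

```text
t 11.88 tcp [ 613.2 -282.8    0.8] x [ 0.001 -0.    -1.   ] z [ 0.065  0.998 -0.   ] jawdeg 86.3 gap 0.477 F [-0.4 -0.1  3.7] j [-0.43  0.41  0.12  1.28 -0.   -0.37]
```

View pics/wrist10.png

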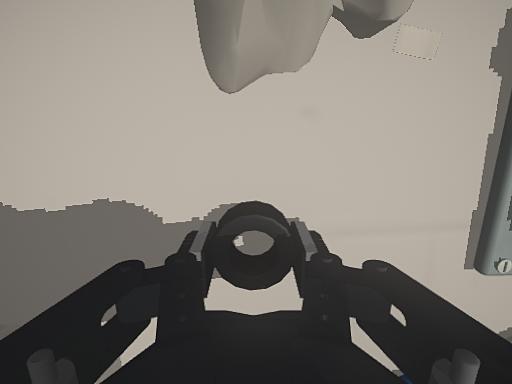

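Call:
arm_command(motion=[{"claw": -1,"tx": 0,"ty": 0,"tz": 0.02,"rx": 0,"ry": 0,"rz": 0},{"claw": -1,"tx": 0,"ty": 0,"tz": 0.07,"rx": 0,"ry": 0,"rz": 0},{"claw": -1,"tx": -0.002,"ty": 0.02,"tz": 0.12,"rx": 0,"ry": 0,"rz": 0},{"claw": -1,"tx": -0.006,"ty": 0.07,"tz": 0.12,"rx": 0,"ry": 0,"rz": 0},{"claw": -1,"tx": -0.01,"ty": 0.12,"tz": 0.12,"rx": 0,"ry": 0,"rz": 0},{"claw": -1,"tx": -0.013,"ty": 0.16,"tz": 0.11,"rx": 0,"ry": 0,"rz": 0},{"claw": -1,"tx": -0.0135,"ty": 0.172,"tz": 0.09,"rx": 0,"ry": 0,"rz": 0},{"claw": -1,"tx": -0.0135,"ty": 0.172,"tz": 0.075,"rx": 0,"ry": 0,"rz": 0},{"claw": -1,"tx": -0.0135,"ty": 0.172,"tz": 0.073,"rx": 0,"ry": 0,"rz": 0},{"claw": -1,"tx": -0.0135,"ty": 0.172,"tz": 0.073,"rx": 0,"ry": 0,"rz": 0}])

```text
time_s: 13.18
tcp_pos: [599.6, -111.5, 73.7]
tcp_rot: [0.516, -0.483, 0.516, 0.483]
force: [-0.1, 0.5, 0.3]
finger_gap: 0.472
```

```bash
python3 snap.py 11 wrist side
cat > ov.py <<'E'
import sys,pickle
from h import *
n=sys.argv[1];cx,cy,zt=map(float,sys.argv[2:5])
ci=pickle.load(open(f'pics/wrist{n}.pkl','rb'));im=cv2.imread(f'pics/wrist{n}.png');k=5
t=np.linspace(0,2*np.pi,73)
c=cv2.convertScaleAbs(cv2.resize(im,None,fx=k,fy=k,interpolation=cv2.INTER_CUBIC),alpha=2)
for x,y,z,r,col in ((600.6,-110.7,56,9,(0,0,255)),(cx,cy,zt,12,(255,0,0)),(cx,cy,zt,21,(255,0,0)),(cx,cy,zt-22,12,(0,255,0)),(cx,cy,zt-22,21,(0,255,0))):
    p=(proj(ci,np.c_[x+r*np.cos(t),y+r*np.sin(t),0*t+z])+.5)*k
    cv2.polylines(c,[p.astype(np.int32)],True,col,1)
cv2.imwrite(f'pics/ov{n}.png',c[900:1500,950:1600])
E
python3 ov.py 11 599.5 -111 95.2
python3 -c "
from h import *
crop(cv2.imread('pics/side11.png'),220,160,80,70,8,'pics/c22.png')"
```

```text
t 13.18 tcp [ 599.6 -111.5   73.7] x [ 0. -0. -1.] z [ 0.066  0.998 -0.   ] jawdeg 86.2 gap 0.472 F [-0.1  0.5  0.3] j [-0.18  0.23  0.03  1.37 -0.   -0.12]
```

View pics/ov11.png

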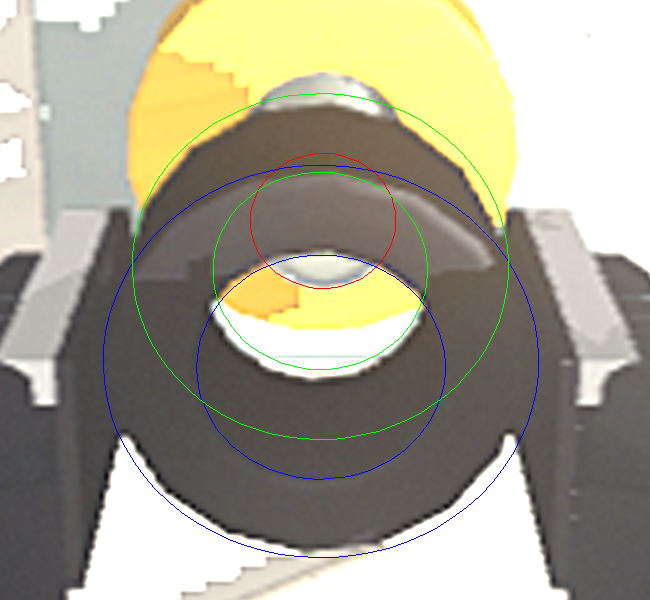

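View pics/c22.png

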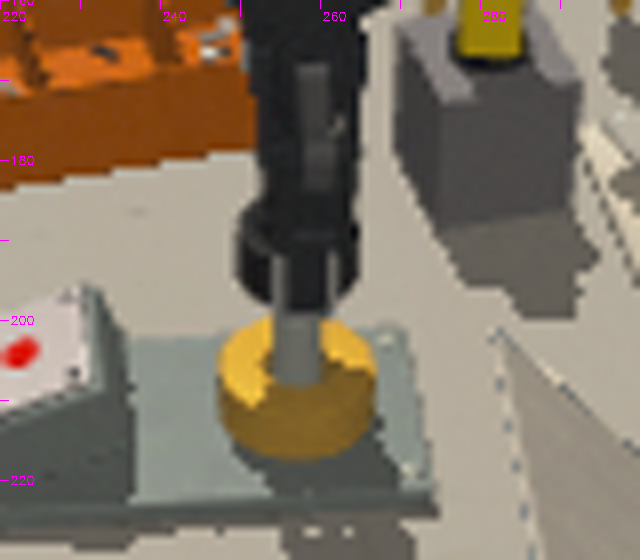

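Call:
arm_command(motion=[{"claw": -1,"tx": -0.0002,"ty": 0.0005,"tz": -0.008,"rx": 0,"ry": 0,"rz": 0},{"claw": -1,"tx": -0.0002,"ty": 0.0005,"tz": -0.016,"rx": 0,"ry": 0,"rz": 0},{"claw": -1,"tx": -0.0002,"ty": 0.0005,"tz": -0.024,"rx": 0,"ry": 0,"rz": 0},{"claw": -1,"tx": -0.0002,"ty": 0.0005,"tz": -0.026,"rx": 0,"ry": 0,"rz": 0},{"claw": -1,"tx": -0.0002,"ty": 0.0005,"tz": -0.026,"rx": 0,"ry": 0,"rz": 0}])

```text
time_s: 13.9
tcp_pos: [599.2, -110.1, 47.1]
tcp_rot: [0.516, -0.483, 0.516, 0.484]
force: [0.6, 0.6, -0.8]
finger_gap: 0.475
```

```bash
python3 snap.py 12 wrist; python3 ov.py 12 600.5 -111 69
```

```text
t 13.9 tcp [ 599.2 -110.1   47.1] x [-0.  0. -1.] z [0.065 0.998 0.   ] jawdeg 86.3 gap 0.475 F [ 0.6  0.6 -0.8] j [-0.18  0.23 -0.01  1.32 -0.   -0.12]
```

View pics/ov12.png

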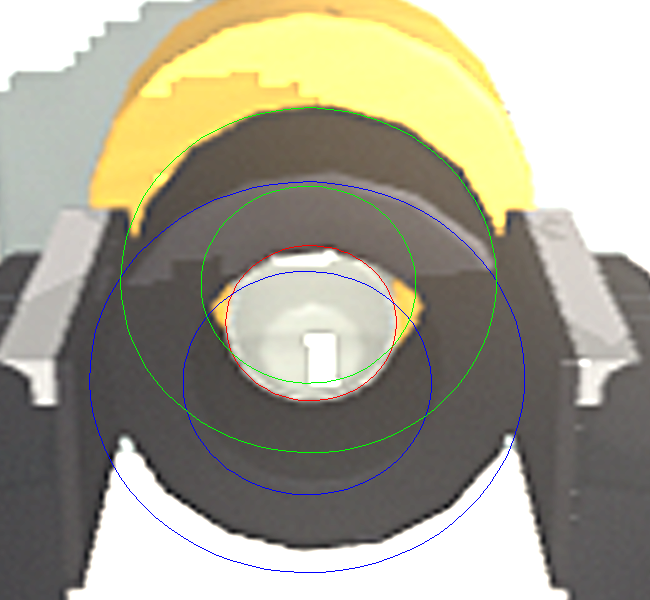

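Post is in the bore without force; lower the remaining 14 mm.

Call:
arm_command(motion=[{"claw": -1,"tx": 0,"ty": -0.0005,"tz": -0.006,"rx": 0,"ry": 0,"rz": 0},{"claw": -1,"tx": 0,"ty": -0.0005,"tz": -0.011,"rx": 0,"ry": 0,"rz": 0},{"claw": -1,"tx": 0,"ty": -0.0005,"tz": -0.0145,"rx": 0,"ry": 0,"rz": 0},{"claw": -1,"tx": 0,"ty": -0.0005,"tz": -0.0145,"rx": 0,"ry": 0,"rz": 0}])

```text
time_s: 14.45
tcp_pos: [599.2, -110.6, 32.8]
tcp_rot: [0.516, -0.483, 0.516, 0.483]
force: [-0.7, 0.5, 2.6]
finger_gap: 0.471
```

```bash
python3 snap.py 13 side; python3 -c "
from h import *
crop(cv2.imread('pics/side13.png'),220,160,80,70,8,'pics/c23.png')"
```

```text
t 14.45 tcp [ 599.2 -110.6   32.8] x [ 0. -0. -1.] z [ 0.065  0.998 -0.   ] jawdeg 86.3 gap 0.471 F [-0.7  0.5  2.6] j [-0.18  0.24 -0.03  1.3  -0.   -0.12]
```

View pics/c23.png

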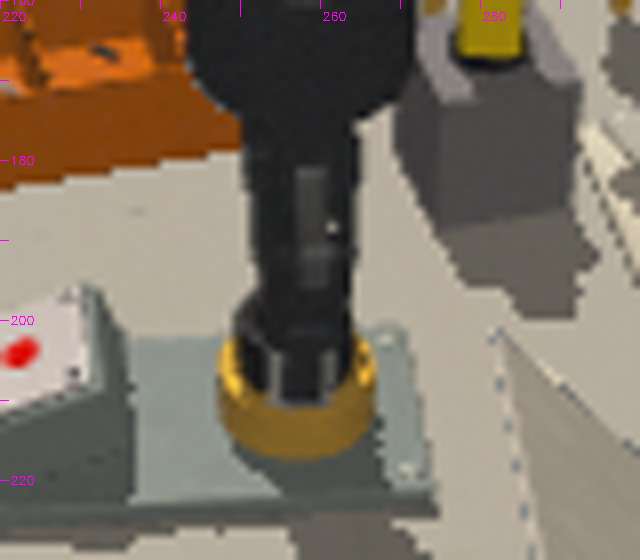

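Call:
arm_command(motion=[{"claw": 1,"tx": 0,"ty": 0,"tz": 0,"rx": 0,"ry": 0,"rz": 0},{"claw": 1,"tx": 0,"ty": 0,"tz": 0,"rx": 0,"ry": 0,"rz": 0},{"claw": 1,"tx": 0,"ty": 0,"tz": 0,"rx": 0,"ry": 0,"rz": 0},{"claw": 1,"tx": 0,"ty": 0,"tz": 0,"rx": 0,"ry": 0,"rz": 0},{"claw": 1,"tx": 0,"ty": 0,"tz": 0.04,"rx": 0,"ry": 0,"rz": 0},{"claw": 1,"tx": 0,"ty": 0,"tz": 0.1,"rx": 0,"ry": 0,"rz": 0},{"claw": 1,"tx": 0.01,"ty": 0.02,"tz": 0.16,"rx": 0,"ry": 0,"rz": 0},{"claw": 1,"tx": 0.04,"ty": 0.02,"tz": 0.2,"rx": 0,"ry": 0,"rz": 0},{"claw": 1,"tx": 0.06,"ty": 0.02,"tz": 0.21,"rx": 0,"ry": 0,"rz": 0},{"claw": 1,"tx": 0.06,"ty": 0.02,"tz": 0.21,"rx": 0,"ry": 0,"rz": 0}])

```text
time_s: 15.75
tcp_pos: [660.3, -90.6, 242.7]
tcp_rot: [0.516, -0.484, 0.516, 0.483]
force: [1.2, -0.3, -0.8]
finger_gap: 0.999
```

```bash
python3 snap.py 14 wrist scene
```

```text
t 15.75 tcp [660.3 -90.6 242.7] x [ 0.001 -0.    -1.   ] z [ 0.065  0.998 -0.   ] jawdeg 86.3 gap 0.999 F [ 1.2 -0.3 -0.8] j [-0.14  0.39  0.57  1.74  0.   -0.07]
```

View pics/wrist14.png

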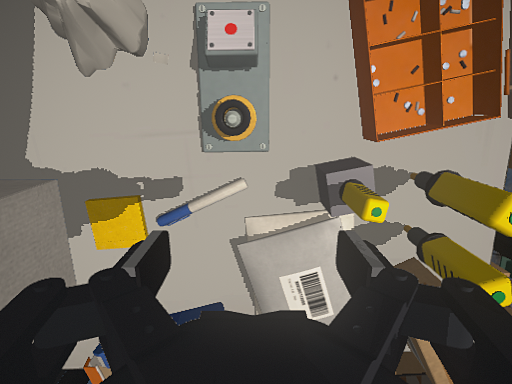

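View pics/scene14.png

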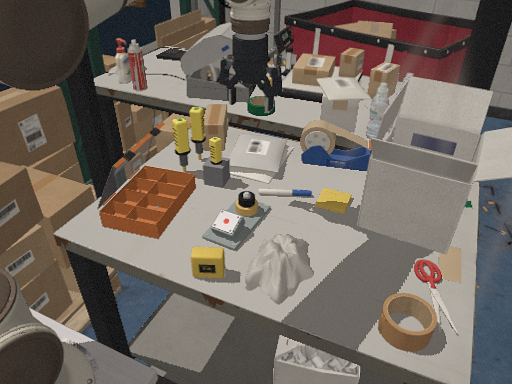

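Run:
```python
from h import *
im=cv2.imread('pics/wrist14.png')
crop(im,300,145,100,90,8,'pics/c24.png')
crop(im,190,80,90,80,8,'pics/c25.png')
crop(im,190,0,80,80,8,'pics/c26.png')
```

```text
(no output)
```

View pics/c24.png

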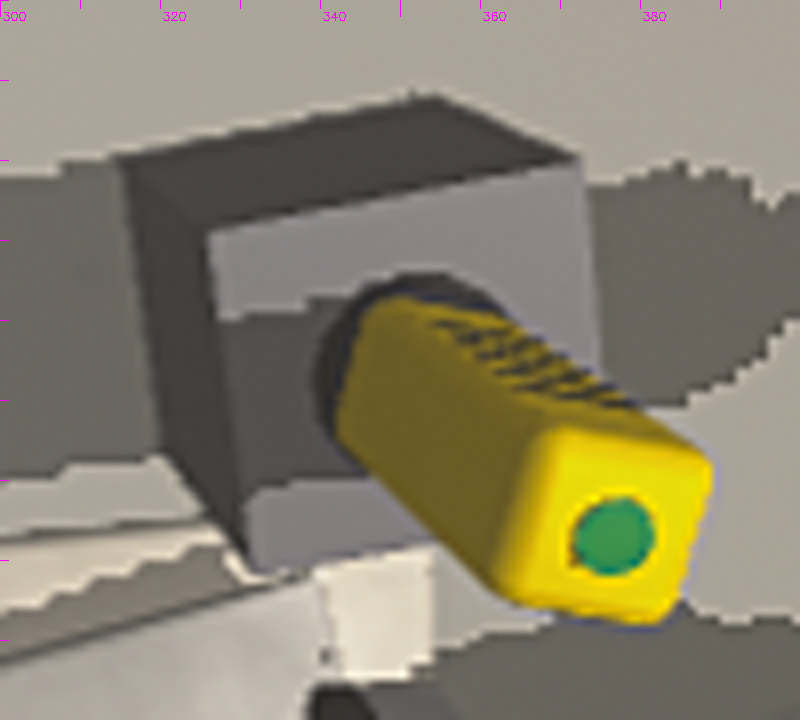

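View pics/c25.png

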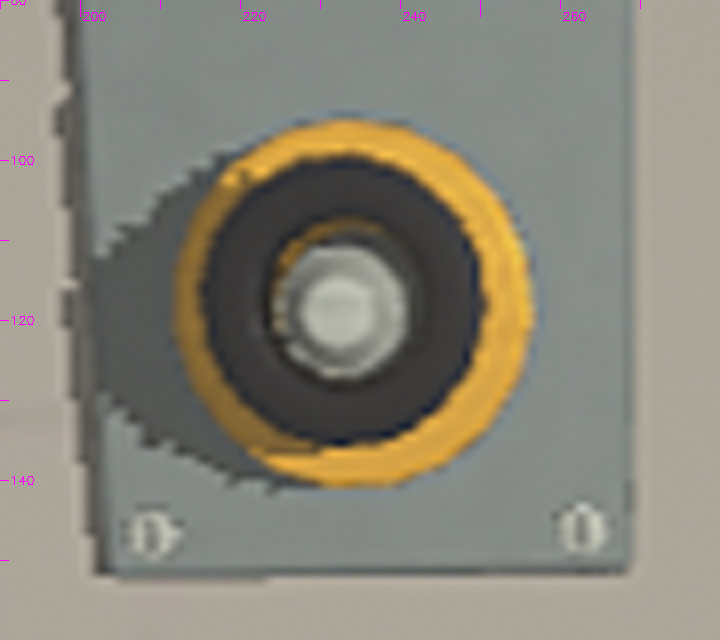

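View pics/c26.png

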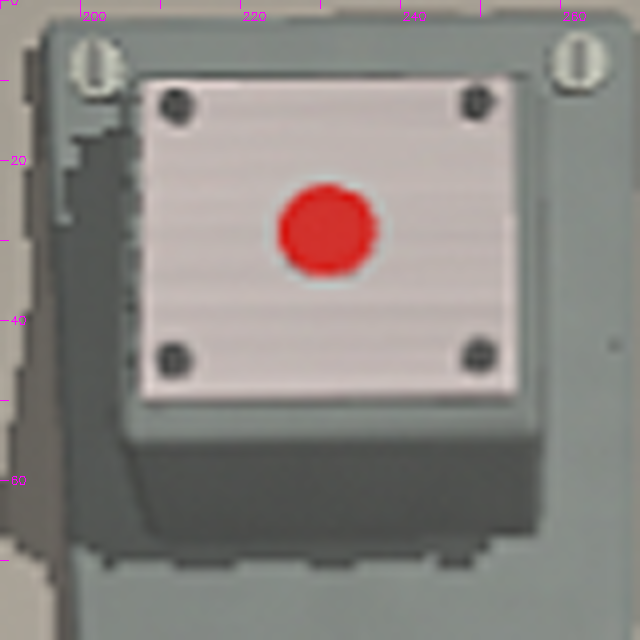

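Run:
```python
from h import *
import pickle
ci=pickle.load(open('pics/wrist14.pkl','rb'))
f=lambda u,z,o=(300,145):onz(ci,(u[0]/8+o[0]-.5,u[1]/8+o[1]-.5),z)
P=[f(u,132) for u in((550,432),(712,465),(668,622),(510,592))]
for p in P: print(p.round(1))
e=[P[(i+1)%4]-P[i] for i in range(4)];print([ (np.hypot(*v[:2]).round(1),(np.degrees(np.arctan2(v[1],v[0]))%90).round(1)) for v in e])
print('green',f((613,537),132).round(1),'mean',np.mean(P,0).round(1))
S=[f(u,62) for u in((210,232),(580,160),(250,572))];print('stand',[s.round(1) for s in S])
for a,b in((0,1),(0,2)):
    v=S[b]-S[a];print(np.hypot(*v[:2]),np.degrees(np.arctan2(v[1],v[0]))%90)
print('stand centre',((S[1]+S[2])/2).round(1))
print('spot',f((327,230),43,(190,0)).round(1),'post',f((338,308),62,(190,80)).round(1),'narrowtop',f((343,298),54,(190,80)).round(1))
sc=[f(u,11,(190,80)) for u in((152,534),(582,531))]+[f(u,11,(190,0)) for u in ((96,67),(578,61))];print([s.round(1) for s in sc])
for a,b in((0,1),(2,3),(2,0),(3,1)):
    v=sc[b]-sc[a];print(np.hypot(*v[:2]).round(1),(np.degrees(np.arctan2(v[1],v[0]))).round(2))
print(np.mean(sc,0))
```

```text
[681.6  18.6 132. ]
[687.   38.3 132. ]
[707.   34.2 132. ]
[701.8  14.7 132. ]
[(np.float64(20.4), np.float64(74.5)), (np.float64(20.4), np.float64(78.5)), (np.float64(20.2), np.float64(75.0)), (np.float64(20.6), np.float64(79.0))]
green [695.5  26.9 132. ] mean [694.3  26.5 132. ]
stand [array([671.1,  -4.4,  62. ]), array([663.8,  50.1,  62. ]), array([725.6,   2.1,  62. ])]
55.01483441553444 7.7076462333212135
54.82371488967891 6.770135369207078
stand centre [694.7  26.1  62. ]
spot [ 504.3 -105.3   43. ] post [ 600.1 -110.4   62. ] narrowtop [ 598.9 -110.2   54. ]
[array([ 635.7, -148.5,   11. ]), array([639.9, -76.6,  11. ]), array([ 471.8, -139.5,   11. ]), array([475.7, -68. ,  11. ])]
72.0 86.68
71.6 86.88
164.2 -3.14
164.4 -3.0
[ 555.76100243 -108.12343505   11.        ]
```

Run:
```python
from plant import *
from h import *
S=camera_info('scene');D=camera_info('side')
print(onz(D,(318,163),0),tri([(S,(206,126)),(D,(313,137))]),tri([(S,(224.5,126)),(D,(321,162))]))
```

```text
[843.62782799 115.05310127   0.        ] (array([819.11875155, 128.40301303,  92.5145455 ]), [np.float64(2.110277409295832), np.float64(2.1102774092957)]) (array([833.17002635,  61.67862988,  72.30994533]), [np.float64(25.46271568468312), np.float64(25.462715684683268)])
```

Call:
arm_command(motion=[{"claw": 1,"tx": 0.01,"ty": 0.03,"tz": 0,"rx": 0,"ry": 0,"rz": -3},{"claw": 1,"tx": 0.02,"ty": 0.06,"tz": 0,"rx": 0,"ry": 0,"rz": -6},{"claw": 1,"tx": 0.03,"ty": 0.09,"tz": 0,"rx": 0,"ry": 0,"rz": -9.5},{"claw": 1,"tx": 0.0355,"ty": 0.117,"tz": -0.01,"rx": 0,"ry": 0,"rz": -9.5},{"claw": 1,"tx": 0.0355,"ty": 0.117,"tz": -0.04,"rx": 0,"ry": 0,"rz": -9.5},{"claw": 1,"tx": 0.0355,"ty": 0.117,"tz": -0.07,"rx": 0,"ry": 0,"rz": -9.5},{"claw": 1,"tx": 0.0355,"ty": 0.117,"tz": -0.09,"rx": 0,"ry": 0,"rz": -9.5},{"claw": 1,"tx": 0.0355,"ty": 0.117,"tz": -0.095,"rx": 0,"ry": 0,"rz": -9.5},{"claw": 1,"tx": 0.0355,"ty": 0.117,"tz": -0.095,"rx": 0,"ry": 0,"rz": -9.5}])

```text
time_s: 16.98
tcp_pos: [694.2, 26.2, 148.0]
tcp_rot: [0.554, -0.439, 0.554, 0.439]
force: [0.9, 0.5, 0.1]
finger_gap: 0.997
```

```bash
python3 snap.py 15 wrist side; python3 -c "
from h import *
crop(cv2.imread('pics/side15.png'),240,80,90,110,6,'pics/c27.png')"
```

```text
t 16.98 tcp [694.2  26.2 148. ] x [-0. -0. -1.] z [ 0.229  0.973 -0.   ] jawdeg 76.7 gap 0.997 F [0.9 0.5 0.1] j [ 0.04  0.43  0.43  1.57 -0.    0.27]
```

View pics/wrist15.png

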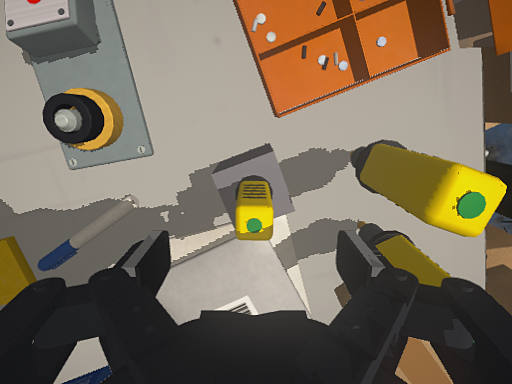

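View pics/c27.png

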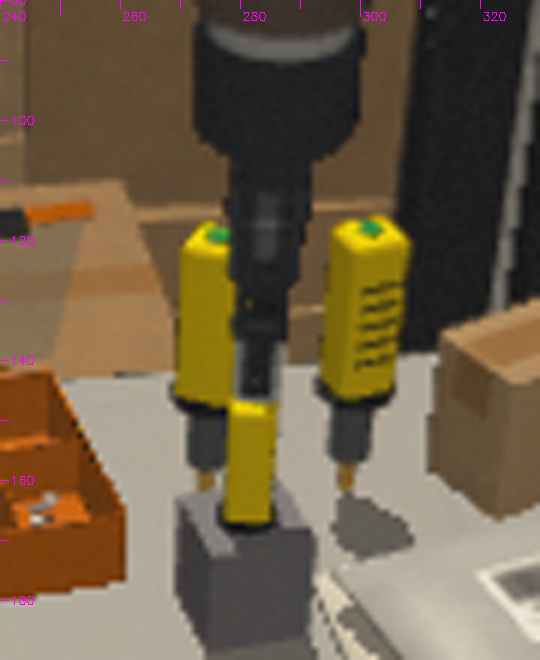

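Run:
```python
from h import *
import pickle
ci=pickle.load(open('pics/wrist15.pkl','rb'))
im=cv2.imread('pics/wrist15.png');crop(im,205,130,100,120,5,'pics/c28.png')
print(onz(ci,(254,225.5),132))
```

```text
[695.76162192  26.75101748 132.        ]
```

View pics/c28.png

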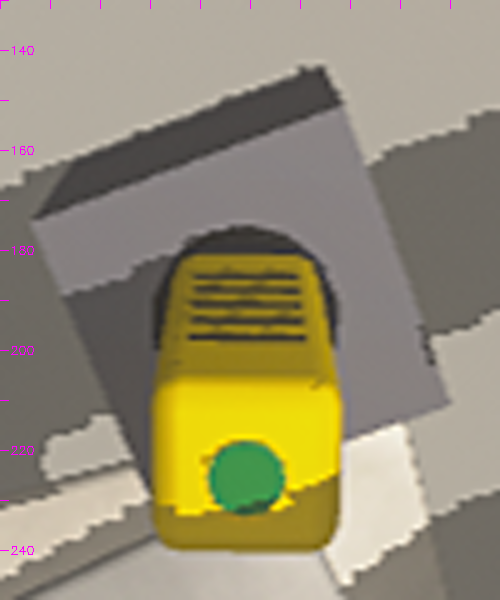

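Call:
arm_command(motion=[{"claw": 1,"tx": 0.0015,"ty": 0.0005,"tz": -0.02,"rx": 0,"ry": 0,"rz": 0},{"claw": 1,"tx": 0.0015,"ty": 0.0005,"tz": -0.045,"rx": 0,"ry": 0,"rz": 0},{"claw": 1,"tx": 0.0015,"ty": 0.0005,"tz": -0.065,"rx": 0,"ry": 0,"rz": 0},{"claw": 1,"tx": 0.0015,"ty": 0.0005,"tz": -0.07,"rx": 0,"ry": 0,"rz": 0},{"claw": 1,"tx": 0.0015,"ty": 0.0005,"tz": -0.07,"rx": 0,"ry": 0,"rz": 0},{"claw": -1,"tx": 0.0015,"ty": 0.0005,"tz": -0.07,"rx": 0,"ry": 0,"rz": 0},{"claw": -1,"tx": 0.0015,"ty": 0.0005,"tz": -0.07,"rx": 0,"ry": 0,"rz": 0},{"claw": -1,"tx": 0.0015,"ty": 0.0005,"tz": -0.07,"rx": 0,"ry": 0,"rz": 0},{"claw": -1,"tx": 0.0015,"ty": 0.0005,"tz": -0.07,"rx": 0,"ry": 0,"rz": 0},{"claw": -1,"tx": 0.0015,"ty": 0.0005,"tz": -0.07,"rx": 0,"ry": 0,"rz": 0},{"claw": -1,"tx": 0.0015,"ty": 0.0005,"tz": -0.07,"rx": 0,"ry": 0,"rz": 0},{"claw": -1,"tx": 0.0015,"ty": 0.0005,"tz": -0.07,"rx": 0,"ry": 0,"rz": 0}], force=45)

```text
time_s: 18.58
tcp_pos: [696.4, 26.9, 78.2]
tcp_rot: [0.555, -0.439, 0.554, 0.439]
force: [-0.5, 0.4, 4.2]
finger_gap: 0.278
```

```bash
python3 snap.py 16 wrist side; python3 -c "
from h import *
crop(cv2.imread('pics/side16.png'),240,80,90,110,6,'pics/c29.png')"
```

```text
t 18.57 tcp [696.4  26.9  78.2] x [ 0.001  0.    -1.   ] z [0.229 0.973 0.   ] jawdeg 76.8 gap 0.278 F [-0.5  0.4  4.2] j [0.04 0.44 0.3  1.44 0.   0.27]
```

View pics/wrist16.png

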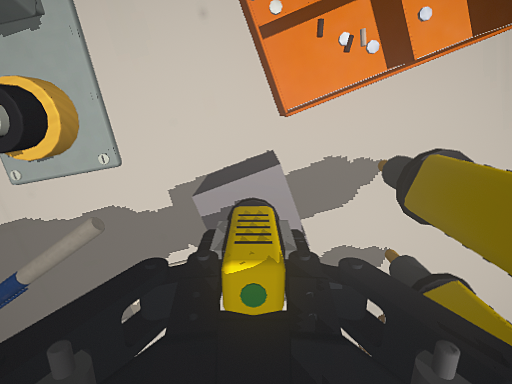

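View pics/c29.png

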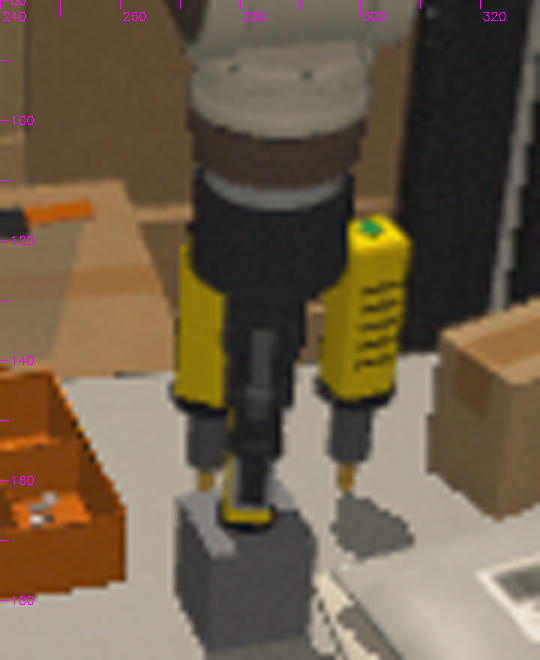

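Call:
arm_command(motion=[{"claw": -1,"tx": 0,"ty": 0,"tz": 0.01,"rx": 0,"ry": 0,"rz": 0},{"claw": -1,"tx": 0,"ty": 0,"tz": 0.04,"rx": 0,"ry": 0,"rz": 0},{"claw": -1,"tx": 0,"ty": 0,"tz": 0.08,"rx": 0,"ry": 0,"rz": 0},{"claw": -1,"tx": 0,"ty": 0,"tz": 0.11,"rx": 0,"ry": 0,"rz": 0},{"claw": -1,"tx": -0.02,"ty": -0.01,"tz": 0.12,"rx": 0,"ry": 0,"rz": 0},{"claw": -1,"tx": -0.06,"ty": -0.035,"tz": 0.12,"rx": 0,"ry": 0,"rz": 0},{"claw": -1,"tx": -0.1,"ty": -0.06,"tz": 0.12,"rx": 0,"ry": 0,"rz": 0},{"claw": -1,"tx": -0.14,"ty": -0.085,"tz": 0.12,"rx": -0.4,"ry": -7,"rz": 0},{"claw": -1,"tx": -0.18,"ty": -0.11,"tz": 0.12,"rx": -0.8,"ry": -14,"rz": 0},{"claw": -1,"tx": -0.21,"ty": -0.125,"tz": 0.12,"rx": -1.2,"ry": -20,"rz": 0},{"claw": -1,"tx": -0.225,"ty": -0.1305,"tz": 0.1,"rx": -1.2,"ry": -21.7,"rz": 0},{"claw": -1,"tx": -0.225,"ty": -0.1305,"tz": 0.1,"rx": -1.2,"ry": -21.7,"rz": 0}])

```text
time_s: 20.18
tcp_pos: [468.9, -103.9, 176.6]
tcp_rot: [0.644, -0.519, 0.445, 0.343]
force: [0.7, 0.7, -0.3]
finger_gap: 0.275
```

```bash
python3 snap.py 17 wrist side scene
```

```text
t 20.18 tcp [ 468.9 -103.9  176.6] x [ 0.368 -0.021 -0.929] z [0.218 0.974 0.065] jawdeg 77.4 gap 0.275 F [ 0.7  0.7 -0.3] j [-0.26 -0.48 -0.47  1.21  0.08 -0.02]
```

View pics/wrist17.png

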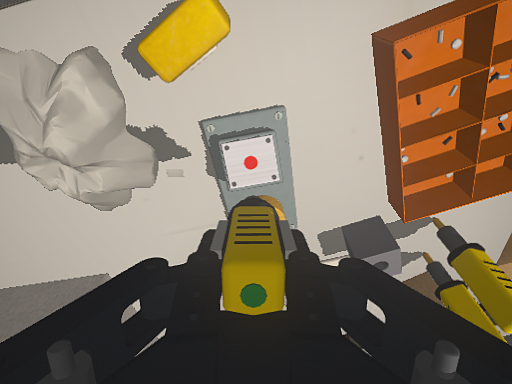

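View pics/side17.png

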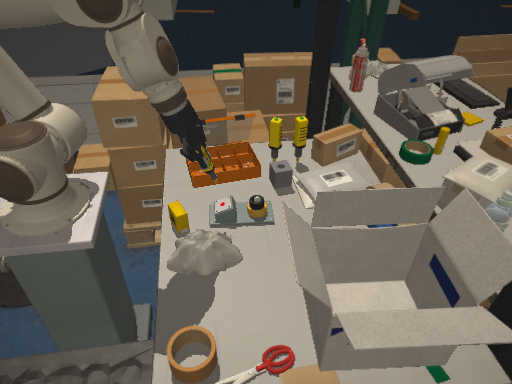

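View pics/scene17.png

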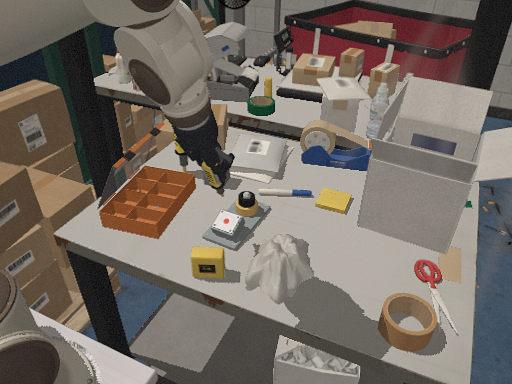

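Run:
```python
from h import *
import pickle
ci=pickle.load(open('pics/wrist17.pkl','rb'))
im=cv2.imread('pics/wrist17.png');crop(im,190,100,120,110,6,'pics/c30.png')
for z in(40,43): print(onz(ci,(250.8,162.2),z))
c4=pickle.load(open('pics/wrist14.pkl','rb'))
print(tri([(ci,(250.8,162.2)),(c4,(230.4,28.2))]))
```

```text
[ 506.02880883 -105.05677216   40.        ]
[ 504.19636871 -104.81913581   43.        ]
(array([ 504.2099251 , -105.03777526,   42.98191877]), [np.float64(0.21663490105147043), np.float64(0.2166349010514447)])
```

View pics/c30.png

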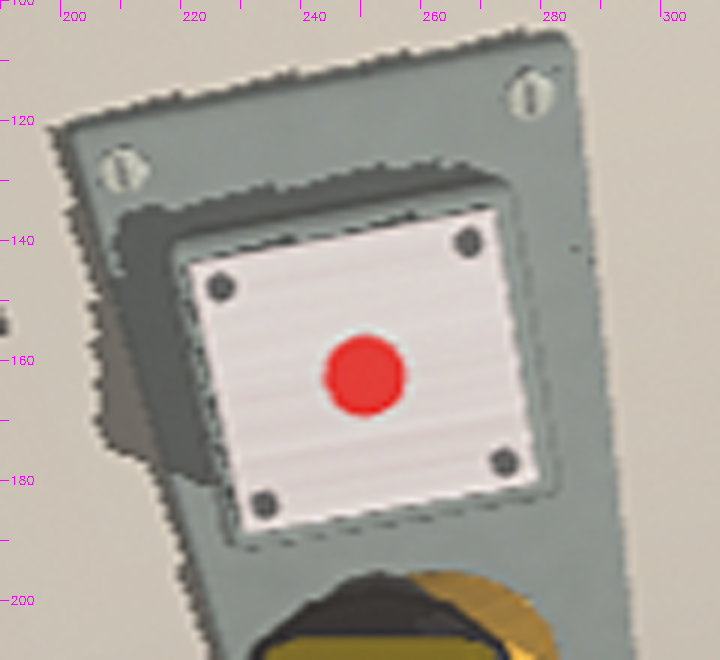

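Call:
arm_command(motion=[{"claw": -1,"tx": 0.001,"ty": 0,"tz": -0.015,"rx": 0,"ry": 0,"rz": 0},{"claw": -1,"tx": 0.001,"ty": 0,"tz": -0.03,"rx": 0,"ry": 0,"rz": 0},{"claw": -1,"tx": 0.001,"ty": 0,"tz": -0.042,"rx": 0,"ry": 0,"rz": 0},{"claw": -1,"tx": 0.001,"ty": 0,"tz": -0.046,"rx": 0,"ry": 0,"rz": 0},{"claw": -1,"tx": 0.001,"ty": 0,"tz": -0.046,"rx": 0,"ry": 0,"rz": 0}])

```text
time_s: 20.95
tcp_pos: [472.2, -103.6, 131.5]
tcp_rot: [0.644, -0.519, 0.445, 0.343]
force: [0.6, 0.4, -0.2]
finger_gap: 0.271
```

```bash
python3 snap.py 18 wrist side scene; python3 -c "
from h import *
crop(cv2.imread('pics/side18.png'),180,140,100,90,7,'pics/c31.png')
crop(cv2.imread('pics/scene18.png'),180,140,100,110,6,'pics/c32.png')"
```

```text
t 20.95 tcp [ 472.2 -103.6  131.5] x [ 0.369 -0.02  -0.929] z [0.217 0.974 0.065] jawdeg 77.5 gap 0.271 F [ 0.6  0.4 -0.2] j [-0.26 -0.48 -0.55  1.12  0.08 -0.02]
```

View pics/c31.png

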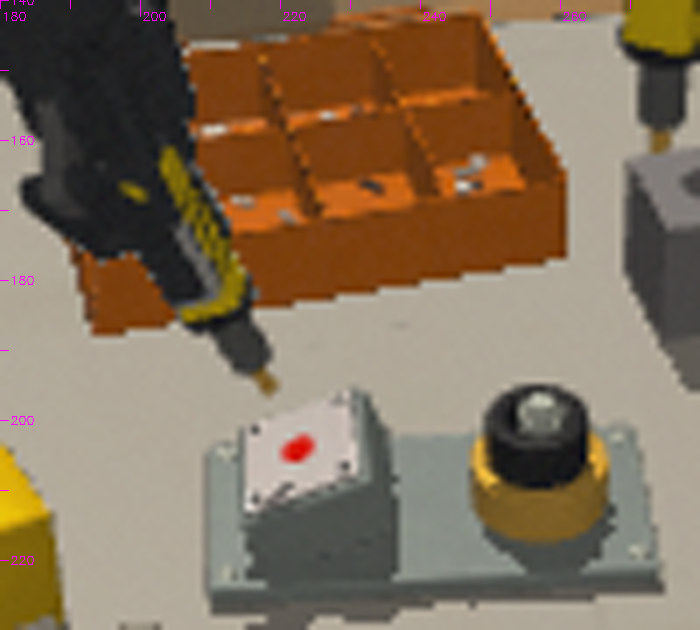

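View pics/c32.png

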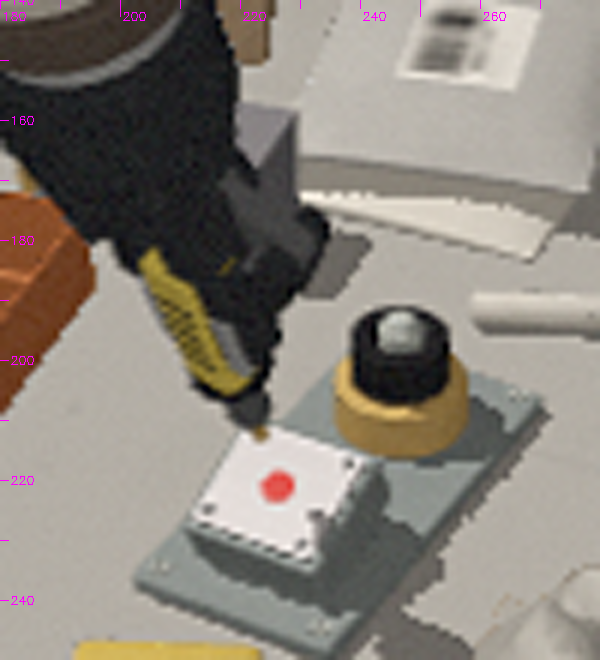

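View pics/wrist18.png

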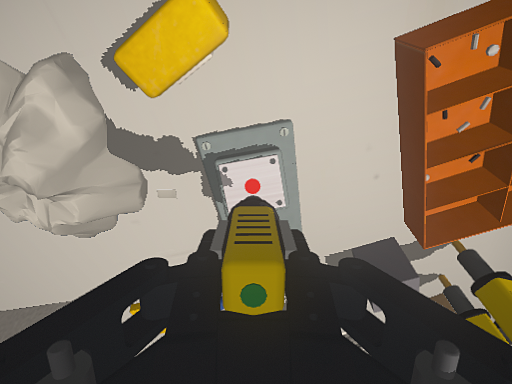

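Run:
```python
from h import *
import pickle
D=pickle.load(open('pics/side18.pkl','rb'));S=pickle.load(open('pics/scene18.pkl','rb'))
t,e=tri([(D,(218.2,195.6)),(S,(222.9,212.6))]);s,e2=tri([(D,(222.0,203.6)),(S,(225.8,220.8))])
print(t,e,s,e2)
n=np.array([-.3704,.0200,.9287]);d=t-s;print('along',d@n,'perp',d-(d@n)*n)
T=np.array([472.2,-103.6,131.5]);X=np.array([.369,-.02,-.929])
for dd in(64.2,):
    tip=T+X*dd;sp=np.array([504.3,-105.2,43]);d=tip-sp;print('kin tip',tip,'along',d@n,'perp',d-(d@n)*n)
```

```text
[ 494.09517872 -104.13736847   73.20018452] [np.float64(0.6198498494631954), np.float64(0.6198498494630584)] [ 503.1214984  -105.41715312   43.97053403] [np.float64(0.9758261472180492), np.float64(0.9758261472181082)]
along 30.51452091613056 perp [2.27625887 0.66949423 0.89081492]
kin tip [ 495.8898 -104.884    71.8582] along 29.92206842000001 perp [ 2.67293414 -0.28244137  1.06957506]
```

Call:
arm_command(motion=[{"claw": -1,"tx": 0.0,"ty": 0,"tz": -0.008,"rx": 0,"ry": 0,"rz": 0},{"claw": -1,"tx": 0.003,"ty": 0,"tz": -0.016,"rx": 0,"ry": 0,"rz": 0},{"claw": -1,"tx": 0.006,"ty": 0,"tz": -0.022,"rx": 0,"ry": 0,"rz": 0},{"claw": -1,"tx": 0.007,"ty": 0,"tz": -0.025,"rx": 0,"ry": 0,"rz": 0},{"claw": -1,"tx": 0.007,"ty": 0,"tz": -0.025,"rx": 0,"ry": 0,"rz": 0}])

```text
time_s: 21.72
tcp_pos: [479.2, -103.6, 106.5]
tcp_rot: [0.644, -0.519, 0.445, 0.343]
force: [0.2, -0.3, -0.9]
finger_gap: 0.272
```

```bash
cat > fz.py <<'E'
import sys,pickle
from plant import *
from h import *
n=np.array([-.3704,.0200,.9287]);sp=np.array([504.3,-105.2,43])
F=[];T=[];k=int(sys.argv[1])
for i in range(k):
    s=state();F.append(s['force']);T.append(s['tcp_pos']);camera('side')
F=np.array(F);T=np.mean(T,0);X=rot(s).as_matrix()[:,0]
print('t',s['time_s'],'F',F.mean(0).round(2),'std',F.std(0).round(2),'Fn',(F.mean(0)@n).round(2))
d=T+X*64.2-sp;print('tcp',T.round(2),'X',X.round(3),'along',(d@n).round(2),'perp',(d-(d@n)*n).round(2))
E
python3 fz.py 8; python3 snap.py 19 side scene; python3 -c "
from h import *
crop(cv2.imread('pics/side19.png'),190,170,60,50,12,'pics/c33.png')
crop(cv2.imread('pics/scene19.png'),195,190,60,50,12,'pics/c34.png')"
```

```text
t 22.075 F [ 0.12 -0.18 -0.82] std [0.45 0.37 0.34] Fn -0.81
tcp [ 479.31 -103.65  106.94] X [ 0.37  -0.021 -0.929] along 4.46 perp [0.42 0.14 0.16]
t 22.12 tcp [ 479.3 -103.7  107. ] x [ 0.37  -0.021 -0.929] z [0.217 0.974 0.065] jawdeg 77.5 gap 0.276 F [ 0.  -0.5 -0. ] j [-0.26 -0.46 -0.59  1.07  0.07 -0.01]
```

View pics/c33.png

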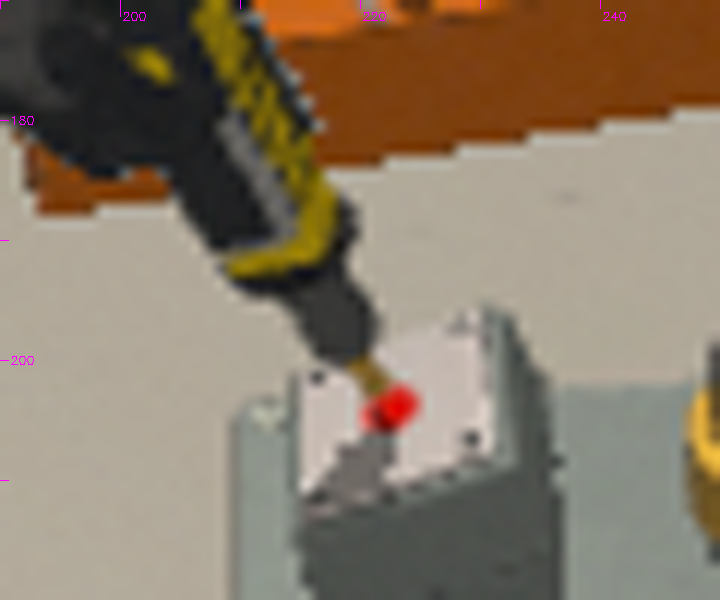

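View pics/c34.png

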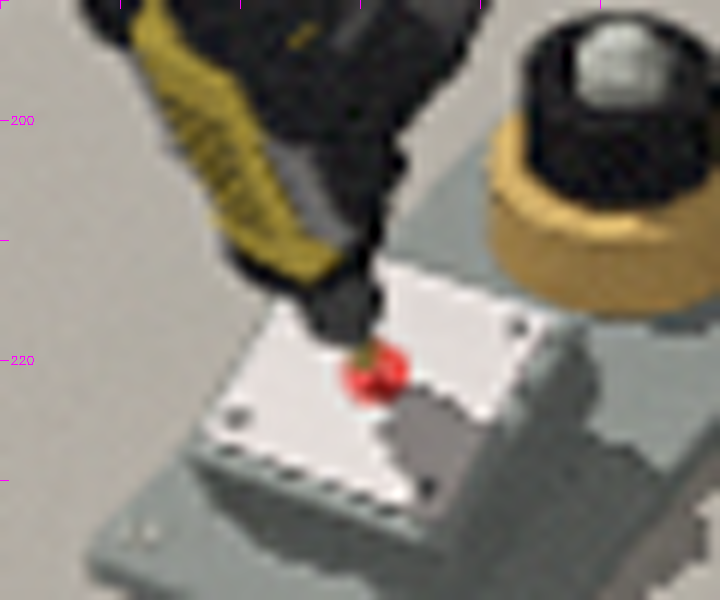

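Call:
arm_command(motion=[{"claw": -1,"tx": 0.0008,"ty": 0,"tz": -0.002,"rx": 0,"ry": 0,"rz": 0},{"claw": -1,"tx": 0.0015,"ty": 0,"tz": -0.0037,"rx": 0,"ry": 0,"rz": 0},{"claw": -1,"tx": 0.0015,"ty": 0,"tz": -0.0037,"rx": 0,"ry": 0,"rz": 0}])

```text
time_s: 22.6
tcp_pos: [480.7, -103.6, 102.8]
tcp_rot: [0.644, -0.519, 0.445, 0.343]
force: [-0.1, -0.7, -0.8]
finger_gap: 0.277
```

```bash
python3 fz.py 10
```

```text
t 23.05 F [-0.04  0.12 -0.98] std [0.53 0.45 0.26] Fn -0.89
tcp [ 480.75 -103.62  103.07] X [ 0.37  -0.02  -0.929] along 0.34 perp [0.31 0.26 0.12]
```

No contact yet (force unchanged). Go 2 mm further.

Call:
arm_command(motion=[{"claw": -1,"tx": 0.0004,"ty": 0,"tz": -0.001,"rx": 0,"ry": 0,"rz": 0},{"claw": -1,"tx": 0.0007,"ty": 0,"tz": -0.0019,"rx": 0,"ry": 0,"rz": 0},{"claw": -1,"tx": 0.0007,"ty": 0,"tz": -0.0019,"rx": 0,"ry": 0,"rz": 0}])

```text
time_s: 23.48
tcp_pos: [481.5, -103.7, 101.3]
tcp_rot: [0.644, -0.52, 0.445, 0.343]
force: [-0.4, -0.3, 0.3]
finger_gap: 0.276
```

```bash
python3 fz.py 10
```

```text
t 23.925 F [-0.3  -0.23  0.3 ] std [0.47 0.54 0.3 ] Fn 0.39
tcp [ 481.5  -103.66  101.28] X [ 0.37  -0.02  -0.929] along -1.6 perp [0.35 0.26 0.14]
```

Call:
arm_command(motion=[{"claw": -1,"tx": 0.0004,"ty": 0,"tz": -0.001,"rx": 0,"ry": 0,"rz": 0},{"claw": -1,"tx": 0.0007,"ty": 0,"tz": -0.0019,"rx": 0,"ry": 0,"rz": 0},{"claw": -1,"tx": 0.0011,"ty": 0,"tz": -0.0028,"rx": 0,"ry": 0,"rz": 0},{"claw": -1,"tx": 0.0011,"ty": 0,"tz": -0.0028,"rx": 0,"ry": 0,"rz": 0}])

```text
time_s: 24.48
tcp_pos: [482.6, -103.7, 98.4]
tcp_rot: [0.644, -0.52, 0.445, 0.343]
force: [-0.1, -0.6, 1.4]
finger_gap: 0.273
```

```bash
python3 fz.py 10
```

```text
t 24.925 F [-0.72 -0.41  1.9 ] std [0.63 0.39 0.4 ] Fn 2.02
tcp [ 482.58 -103.66   98.45] X [ 0.37  -0.021 -0.929] along -4.63 perp [0.31 0.31 0.12]
```

Call:
arm_command(motion=[{"claw": -1,"tx": 0.0002,"ty": 0,"tz": -0.0006,"rx": 0,"ry": 0,"rz": 0},{"claw": -1,"tx": 0.0002,"ty": 0,"tz": -0.0006,"rx": 0,"ry": 0,"rz": 0},{"claw": -1,"tx": 0.0002,"ty": 0,"tz": -0.0006,"rx": 0,"ry": 0,"rz": 0}])

```text
time_s: 25.35
tcp_pos: [482.8, -103.6, 97.8]
tcp_rot: [0.644, -0.52, 0.445, 0.343]
force: [-0.6, -0.7, 2.2]
finger_gap: 0.275
```

```bash
python3 fz.py 16; python3 snap.py 20 side scene wrist; python3 -c "
from h import *
crop(cv2.imread('pics/side20.png'),190,170,60,50,12,'pics/c35.png')
crop(cv2.imread('pics/scene20.png'),195,190,60,50,12,'pics/c36.png')"
```

```text
t 26.1 F [-0.19 -0.75  2.02] std [0.4  0.44 0.44] Fn 1.94
tcp [ 482.77 -103.64   97.82] X [ 0.37  -0.02  -0.929] along -5.29 perp [0.24 0.35 0.09]
t 26.15 tcp [ 482.8 -103.6   97.8] x [ 0.37  -0.02  -0.929] z [0.217 0.974 0.065] jawdeg 77.5 gap 0.274 F [-0.3 -0.7  2.4] j [-0.25 -0.45 -0.6   1.05  0.07 -0.01]
```

View pics/c35.png

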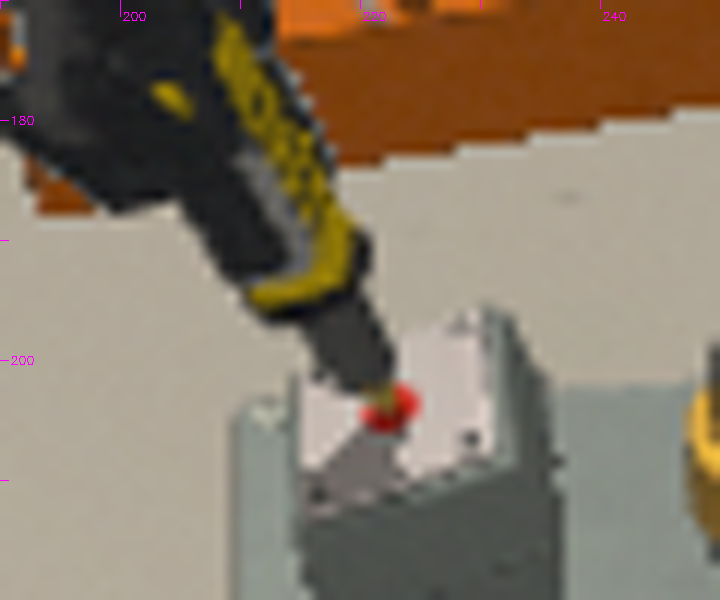

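View pics/c36.png

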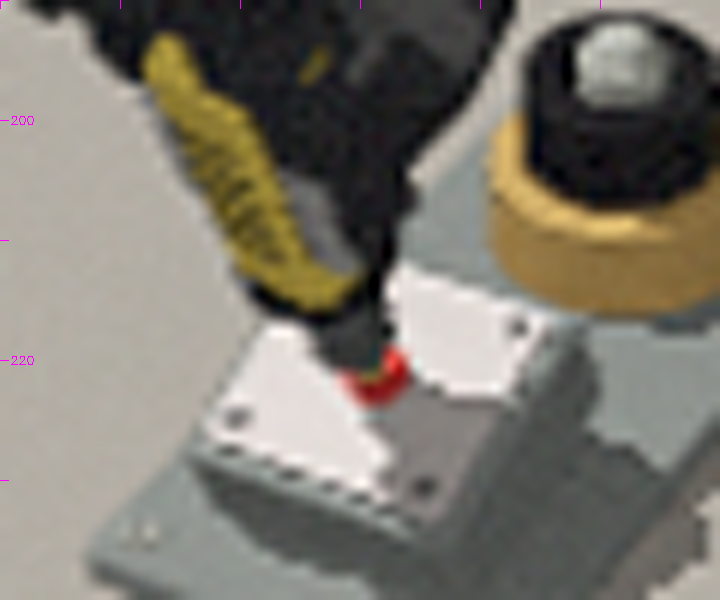

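View pics/scene20.png

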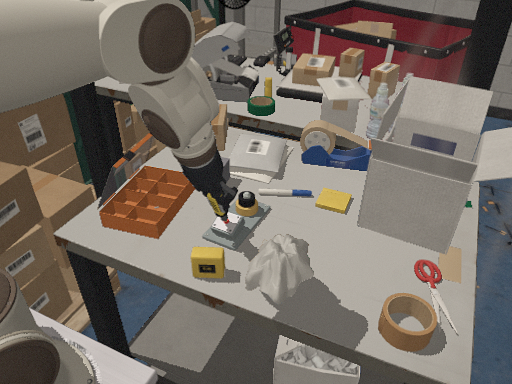

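```bash
python3 -c "
from plant import *
print(finish_job())"
```

```text
the job is handed in; nothing more can be done
None
```

I finished the job and handed it in at about 26 s, with the probe still held on the red spot. The hand-in gave no verdict.

- **Collars:** The wide brass collar and then the narrow black one are home on the post and let go. Neither pushed back hard on the way down. The pictures afterwards show them concentric, with the wide one underneath.
- **Probe position:** I took the smallest of the three probes, the one in the grey stand. By arm position its axis is square to the plate to within about 0.01 rad, and the tip is within about 0.5 mm of the spot centre. The last pictures show the tip on the red spot.
- **Probe pressure:** The push rose by about 2.8 N from before contact, which puts the spring about 4.6 mm in. Travel since contact suggests about 4.2 mm, so the two disagree slightly, but both are inside the 2 to 8 mm allowed. On the last 0.7 mm step the force did not rise measurably, though the sensor noise is about ±0.4 N.
- **Left alone:** I did not touch the tape measure, note pad or marker. In the last scene picture they are where they started, judged by eye only.

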